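# Snap the retaining clip onto the letter feeder's pivot pin

## Task

Pick up the fork tool by its upright grip and use its two prongs to push the split clip along the feeder's deck, sideways onto the groove of the pivot pin, until it snaps in and sits fully home; push gently, never with more than 18 N, and do not touch the clip with the fingers. Then stand the fork tool upright on the bench, off the feeder, and let go of it; leave the letters, the stamp and the spare roller where they are.

Things in the scene. Friction and masses are not known exactly. Their poses are not given: they have to be found in the camera images.
- feeder: Letter feeder fixed on the bench: grey housing, flat aluminium deck 60 mm above the bench. Origin on the bench under the unloaded pivot pin's axis; the deck spans x -84 to +73, y -78 to +78 mm in its frame. Two black rubber rollers, 34 mm wide, 42 mm high, stand on it at x +46, y +-48 mm. The clip is pushed along the feeder's own +x, towards the pin. Place and yaw vary.
- pin (a point): Where the vertical axis of the steel pivot pin meets the deck top (60 mm above the bench); axes as the feeder's. The pin stands in a slot on a spring: pushed along the feeder's +x it gives way 1.1 mm per N (22 mm at most) and comes back. From the deck up to 7.5 mm the pin is a 12 mm diameter neck (the groove), above it a 20 mm diameter head up to 18 mm.
- clip: Loose dark steel split clip, flat on the deck, 6 mm thick, 28 mm wide, 50 g. Origin on its underside at the centre of its opening (on the pin's axis when home); mouth to its +x. Two sprung jaws reach x = +7 mm, their noses at x = 4 mm stand 9.4 mm apart. It starts 36 to 50 mm before home, mouth towards the pin, up to 3 mm aside and 0.1 rad askew.
- clip_back (a point): Middle of the clip's straight back edge (28 mm wide, 16 mm behind the clip's origin, half-way up), axes as the clip's: the prongs push on it, either side of a tab 7 mm wide that sticks out 10 mm backwards and goes between the prongs. The push needed rises to 9-12 N while the neck spreads the jaws, drops as they snap past its widest place, and climbs again once the clip is home.
- fork: Fork tool, about 290 g, standing on its foot on the bench. Origin on its underside below the grip's axis, z up, prongs to its +x. The foot is a steel block, x -37 to +25 mm, 40 mm wide, 16 mm high; on it an upright wooden grip, 24 mm (x) by 20 mm (y), up to 72 mm high.
- fork_front (a point): Front face of the fork tool's foot, 25 mm ahead of the grip's axis, 3.5 mm above the underside. Here a blade 5 mm thick, 32 mm wide comes out along +x; it ends in two prongs 8 mm wide, 14 mm long, with a 16 mm gap. Its reach is clamped differently each time and not measured: prong ends 114 to 144 mm ahead of the grip's axis; find out by touch or sight. The clamp holds up to 40 N.
- fork_grip (a point): Centre of the fork tool's upright grip, on its axis, 45 mm above the underside: grip it here from above across its 20 mm width (fingers closing along the tool's y). Axes as the fork tool's.
- letters: Bystander: banded bundle of letters, 114 x 162 x 40 mm, loose on the bench; origin under its centre.
- stamp: Bystander: wooden hand stamp with a round foot 40 mm in diameter, 82 mm high, loose; origin under its centre.
- roller: Bystander: spare black rubber roller, 34 mm diameter, 38 mm high, standing loose on its end; origin under its centre.
Not all that is in view belongs to the job. Leave any blue look-alike of the fork alone.

How it is judged (in metres and radians):
On the way, in this order (a step that is already met when the one before it is completed fails the run):
1. the fork tool is picked up (height (world z) of fork_grip above 0.075 m), for 0.2 s.
2. the clip is fully home on the pin's groove (horizontal distance between clip and pin below 0.0015 m and z of clip in the frame of pin between -0.003 and 0.003 m), for 0.2 s.
At the end, for the whole second after the job is handed in: The clip sits in the pin's groove with its centre within 1.5 mm of the pin's axis and its underside within 3 mm of the deck, and the fork tool stands upright (within 0.15 rad) on the bench, its grip centre 40 to 50 mm high, at rest and not touching the feeder (all of step 2 and height (world z) of fork_grip between 0.04 and 0.05 m and angle between fork_grip's own z axis and vertical below 0.15 rad and contact force between fork and feeder below 0.2 N and linear speed of fork below 0.02 m/s).
It fails at once if the fork tool pushes the clip with more than 18 N (contact force between fork and clip above 18 N).
It fails at once if the fingers touch the clip (contact force between the fingers and clip above 0.5 N).
It fails at once if the letters, the stamp or the spare roller is moved by more than 20 mm (distance of any of letters, stamp, roller from where it was at the start of the episode above 0.02 m).
It also fails if it takes over 61 s, if anything falls off the work surface, if the arm or the gripper's body presses on something with over 40 N, if the wrist force passes 120 N, or if a joint passes its speed limit or range.

## Robot

A 6-joint arm with a two-finger parallel gripper is mounted at the origin on the work surface. World frame = base frame: x ahead of the robot, y to its left, z up, the work surface at z = 0. Lengths are in mm, angles in rad, forces in N, time in s.
With the tool pointing down it reaches from about 275 to 750 mm from the base axis. Payload 10.2 kg.
Tool frame: the origin (TCP) lies midway between the tips of the shut fingers; the grasp point (between the pads) lies 19 mm behind it; x points along the fingers, y is the direction in which the jaws open and shut, and the axes are right-handed (so a half turn about x gives the same grasp; the last joint's range is limited). The gripper opens to 85 mm and grips with 20 to 120 N. Pads are 22 mm wide; open, the fingers measure 114 mm over their backs; the gripper's body (76 mm by 85 mm) begins 54 mm behind the grasp point. The pads swing forward as they close: fully open they stand 13 mm farther back than shut.
Start: joints at [-1.346, 0.313, 1.498, -0, 1.331, -0.223], TCP at [227.305, -473.248, 231.294] pointing down, gripper open.
Joint ranges: [-2.94, 2.94], [-0.97, 2.17], [0.19, 2.56], [-1.23, 4.37], [0.02, 3.11], [-2.88, 2.88]. Speed limits (rad/s): [2.39, 2.39, 3.01, 3.14, 3.14, 3.14].

## Interface

Orientations are given as a unit quaternion [w, x, y, z].
In Python, from rig import sense, capture, get_calibration, finish_job gives the robot as it stands.
- The arm moves only by the tool jog_arm, never from a script. Its argument "increments" is a list of rows, each an object of numbers: "rx", "ry", "rz": the turn, a rotation vector about the tool's x, y, z in rad; "x", "y", "z": the shift along the tool's x, y, z in mm; "hand": the finger opening in mm, from 0 to 85.4. A call has 1 to 5 rows; each row shifts and turns the commanded pose from where the row before left it, along the tool's axes as they then stand; what a row does not reach is not made up. A row lasts 1/8 s, in which the tool goes at most 62.5 mm and 10.7 degrees, less where a joint would pass 70% of its speed; a pose out of reach is approached as far as the arm can. A call with a gripper value outside its range is refused whole. The fingers move at their own pace and stop on an object; "force" is the grip in N (left out, the last holds). Time passes only in rows, so rows that do not move let the fingers close. It gives the time, the measured TCP pose, the force and the opening at its end, in the units of the state.
- sense(): the state, without advancing time (a new reading comes with each control period).
- capture(name): name is "scene" or "top" or "wrist"; returns the picture (420x560x3 uint8, red, green, blue); there is no depth.
- get_calibration(name): a dict with "camera_matrix" (3x3 intrinsics, pixels), "R" (3x3) and "t" (3): a world point X has camera coordinates R X + t; the wrist camera has in their place "T_tool_cam" (4x4, takes a point from camera to tool coordinates, whose origin is the TCP and whose axes are the tool frame's). Camera axes: x right, y down, z forward; pixel columns grow to the right and rows downward; lengths in mm; the calibration is good to about 2 mm. A picture is of the moment at which its call begins: read the wrist's pose just before it. get_calibration takes no time and is no camera call.
- finish_job(): hands the job in, once; it reports no verdict.
The state is a dict: "time_s": time; "joints": joint angles; "dq": joint speeds; "tau": joint torques, N m; "eef_pos": TCP position; "ee_rot": TCP orientation; "force": force on the tool from outside, world axes, zero at the start; "wrist_torque": the same for the moment, N m; "grip_width": opening from 0.0 (shut) to 1.0 (fully open).
Only numpy, scipy, OpenCV 4.12 (cv2) and the standard library are available. Lean on these libraries where they do the work, as an engineer would, in place of code of your own. Each camera call takes 0.05 s, during which the arm holds its last target.

## Working session

There is one attempt and no reset: what is moved stays moved. The work goes in short steps, Python scripts to look and compute and a tool call to move; the robot and the scene stay as the last step left them, time stands still between calls to the robot, and variables do not carry over. Pictures are saved under pics/ and viewed, and the job is handed in when it is done.

Besides the shell and the picture viewer there is one more tool, called after ">>>" in YAML: its name, and indented under it one key for each argument. jog_arm: Moves the arm, as the interface text tells. Its arguments: {"type":"object","properties":{"increments":{"type":"array","items":{"type":"object","properties":{"rx":{"type":"number"},"ry":{"type":"number"},"rz":{"type":"number"},"x":{"type":"number"},"y":{"type":"number"},"z":{"type":"number"},"hand":{"type":"number"}}}},"force":{"type":"number"}},"required":["increments"]}

```bash
ls; mkdir -p pics
python3 - <<'E'
from rig import *
import cv2
print(sense())
for n in ["scene","top","wrist"]:
    im=capture(n); cv2.imwrite(f"pics/{n}0.png",im[:,:,::-1])
    print(n,get_calibration(n))
E
```

```text
pics
{'time_s': 0.0, 'joints': array([-1.34635598e+00,  3.13429469e-01,  1.49845041e+00, -1.93130860e-05,
        1.33098647e+00, -2.23408775e-01]), 'dq': array([-1.79329512e-04, -1.28714039e-03, -4.11855532e-04, -4.35723455e-04,
        1.29129158e-03, -2.68652159e-05]), 'tau': array([-6.23825381e-04, -4.12263680e+01, -2.59744996e+01, -1.94808526e-04,
        4.06980820e-03, -5.85511415e-06]), 'eef_pos': array([ 227.26062839, -472.97395514,  230.74056288]), 'ee_rot': array([-0.15656989, -0.68944542, -0.15747052,  0.68945915]), 'force': array([-0.98871703, -0.18209981,  0.29818874]), 'wrist_torque': array([0.01224306, 0.02414483, 0.02567416]), 'grip_width': 0.9968475488329939}
scene {'camera_matrix': array([[442.28170032,   0.        , 282.19826372],
       [  0.        , 442.28170032, 212.98311589],
       [  0.        ,   0.        ,   1.        ]]), 'R': array([[-0.80837863,  0.58865334, -0.00335339],
       [ 0.48233681,  0.65909046, -0.57701904],
       [-0.337454  , -0.46806732, -0.81672381]]), 't': array([ 490.07722921, -208.28914182, 1017.85764933])}
top {'camera_matrix': arr
[... 196 characters left out ...]
534766],
       [-0.9990274 ,  0.01642835, -0.04091903],
       [ 0.04116124,  0.01468573, -0.99904458]]), 't': array([ -21.74719367,  589.93035267, 1103.11676947])}
wrist {'camera_matrix': array([[324.67244649,   0.        , 278.08674437],
       [  0.        , 324.67244649, 213.56499419],
       [  0.        ,   0.        ,   1.        ]]), 'T_tool_cam': array([[-4.60984169e-04, -3.17169630e-01,  9.48368712e-01,
        -1.42568279e+02],
       [ 9.99999809e-01, -5.37333884e-04,  3.06376717e-04,
         7.76530795e-02],
       [ 4.12417254e-04,  9.48368672e-01,  3.17169817e-01,
        -8.18160298e+01],
       [ 0.00000000e+00,  0.00000000e+00,  0.00000000e+00,
         1.00000000e+00]])}
```

View pics/scene0.png

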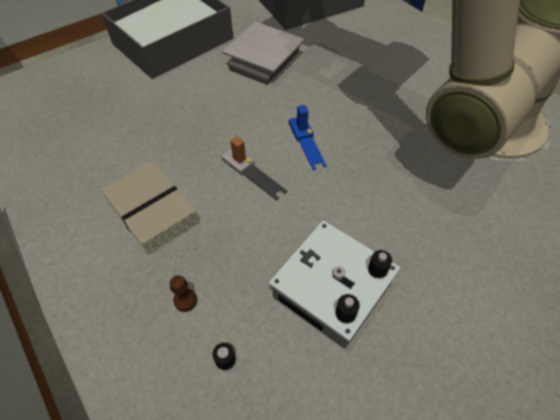

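View pics/top0.png

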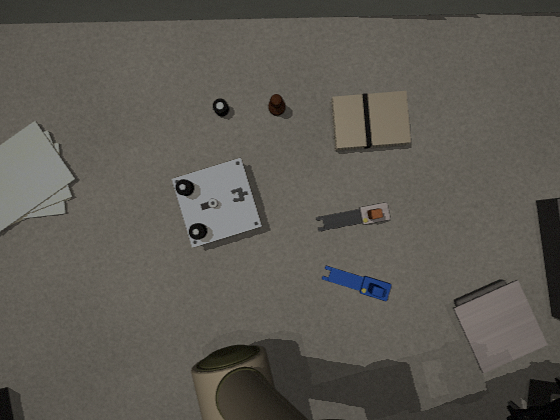

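View pics/wrist0.png

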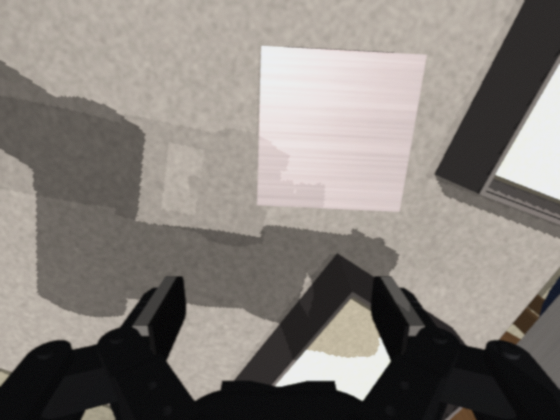

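The top view shows the feeder at (217,203), with its pin at (213,203) and the clip at (240,195). The wooden-grip fork has its grip at (375,213) and its prongs near (320,222). The blue look-alike is below it.

```bash
cat > h.py <<'E'
from rig import *
import cv2, numpy as np
from scipy.spatial.transform import Rotation as Ro
def ray(name,u,v,s=None):
    c=get_calibration(name); K=c["camera_matrix"]
    d=np.linalg.inv(K)@np.array([u,v,1.])
    if name=="wrist":
        T=c["T_tool_cam"]; s=s or sense(); q=np.array(s["ee_rot"]); R=Ro.from_quat(q[[1,2,3,0]]).as_matrix()
        return R@T[:3,3]+s["eef_pos"], R@T[:3,:3]@d
    return -c["R"].T@c["t"], c["R"].T@d
def at(name,u,v,z,s=None):
    o,d=ray(name,u,v,s); return o+d*(z-o[2])/d[2]
def proj(name,X,s=None):
    c=get_calibration(name);K=c["camera_matrix"]
    X=np.asarray(X,float)
    if name=="wrist":
        T=c["T_tool_cam"]; s=s or sense(); q=np.array(s["ee_rot"]); R=Ro.from_quat(q[[1,2,3,0]]).as_matrix()
        x=T[:3,:3].T@(R.T@(X-s["eef_pos"])-T[:3,3])
    else: x=c["R"]@X+c["t"]
    p=K@x; return p[:2]/p[2]
def crop(fn,out,x0,y0,x1,y1,k):
    im=cv2.imread(fn)[y0:y1,x0:x1]; cv2.imwrite(out,cv2.resize(im,None,fx=k,fy=k,interpolation=cv2.INTER_CUBIC))
E
python3 -c "
from h import *
crop('pics/top0.png','pics/t_f.png',165,150,265,250,6)
crop('pics/top0.png','pics/t_k.png',310,190,400,240,8)
"
```

```text
(no output)
```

View pics/t_f.png

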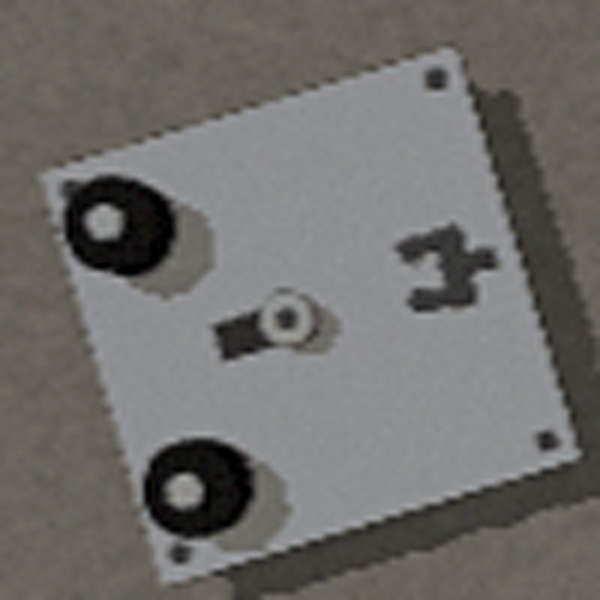

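View pics/t_k.png

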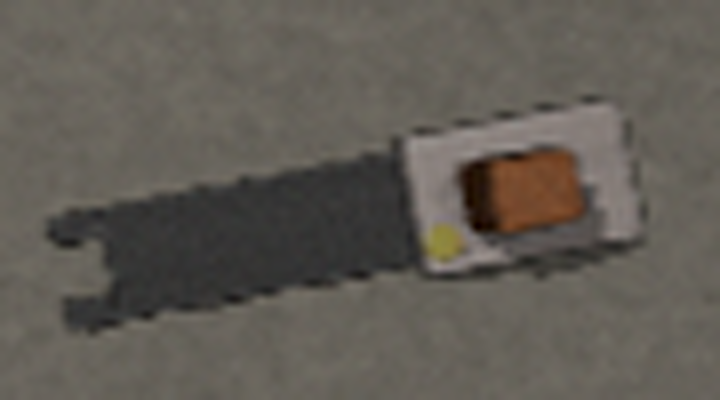

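```bash
cat > m.py <<'E'
from h import *
np.set_printoptions(precision=2,suppress=True)
def P(name,x0,y0,k,pts,z): return np.array([at(name,x0+(a+.5)/k-.5,y0+(b+.5)/k-.5,z)[:2] for a,b in pts])
def fit(model,w):
    m=np.array(model,float);mc=m.mean(0);wc=w.mean(0);A=m-mc;B=w-wc
    th=np.arctan2((A[:,0]*B[:,1]-A[:,1]*B[:,0]).sum(),(A*B).sum())
    R=np.array([[np.cos(th),-np.sin(th)],[np.sin(th),np.cos(th)]])
    t=wc-R@mc
    return t,th,w-(m@R.T+t)
if __name__=="__main__":
    w=P("top",165,150,6,[(40,172),(455,47),(580,457),(163,583)],60)
    # feeder +x towards slot/rollers (image left)
    print(w); print("feeder",fit([(73,-78),(-84,-78),(-84,78),(73,78)],w), fit([(73,78),(-84,78),(-84,-78),(73,-78)],w))
    print("pin head",P("top",165,150,6,[(287,318)],78))
    c=P("top",165,150,6,[(460,224),(480,300),(495,259),(398,247),(413,304)],66);print("clip",c)
    w=P("top",310,190,8,[(402,138),(608,97),(643,235),(425,275)],16)
    print("foot",fit([(25,-20),(-37,-20),(-37,20),(25,20)],w),fit([(25,20),(-37,20),(-37,-20),(25,-20)],w))
    w=P("top",310,190,8,[(496,163),(575,150),(586,222),(500,233)],72)
    print("griptop",w,w.mean(0))
    w=P("top",310,190,8,[(48,217),(70,320)],6);print("prong",w)
E
python3 m.py
```

```text
[[628.67 200.08]
 [671.15  50.16]
 [523.39   7.34]
 [480.78 157.01]]
feeder (array([574.48, 108.94]), np.float64(1.850509706831433), array([[-0.62, -0.55],
       [-1.49,  0.43],
       [ 0.69,  0.67],
       [ 1.42, -0.55]])) (array([576.24, 109.14]), np.float64(1.527101874238077), array([[ 127.17,   14.6 ],
       [ 176.5 ,   21.53],
       [-127.1 ,  -14.48],
       [-176.57,  -21.65]]))
pin head [[574.21 108.97]]
clip [[607.07  48.63]
 [579.85  41.85]
 [594.37  36.31]
 [599.23  70.86]
 [578.82  65.75]]
foot (array([ 546.28, -237.05]), np.float64(1.747070093072984), array([[-0.33, -1.73],
       [-0.71,  1.86],
       [ 0.16,  0.12],
       [ 0.88, -0.24]])) (array([ 546.35, -237.03]), np.float64(1.7358179427740303), array([[ 38.75,   5.  ],
       [ 39.05,   8.71],
       [-38.91,  -6.61],
       [-38.89,  -7.1 ]]))
griptop [[ 553.37 -227.06]
 [ 556.47 -247.95]
 [ 537.42 -250.38]
 [ 534.88 -227.68]] [ 545.53 -238.27]
prong [[ 540.82 -112.37]
 [ 511.83 -118.  ]]
```

Run:
```python
from m import *
s=sense();q=s["ee_rot"];print(Ro.from_quat(q[[1,2,3,0]]).as_matrix())
# clip in feeder frame
t=np.array([574.48,108.94]);th=1.8505
R=np.array([[np.cos(th),-np.sin(th)],[np.sin(th),np.cos(th)]])
c=P("top",165,150,6,[(460,224),(480,300),(495,259),(398,247),(413,304)],66);print((c-t)@R)
f=P("top",310,190,8,[(48,217),(70,320)],6);t=np.array([546,-237.5]);th=1.745
R=np.array([[np.cos(th),-np.sin(th)],[np.sin(th),np.cos(th)]]);print((f-t)@R)
```

```text
[[-0.    0.43 -0.9 ]
 [ 0.   -0.9  -0.43]
 [-1.   -0.   -0.  ]]
[[-66.96 -14.67]
 [-65.97  13.36]
 [-75.3    0.93]
 [-43.44 -13.27]
 [-42.71   7.76]]
[[124.13 -16.58]
 [123.62  12.94]]
```

>>> jog_arm:
  increments:
    - {"rx": -0.186}
    - {"rx": -0.186}
    - {"rx": -0.186}
    - {"rx": -0.186}
    - {"rx": -0.186}

```text
schema error: expected keys rx, ry, rz, x, y, z, hand
```

>>> jog_arm:
  increments:
    - {"rx": -0.185}
    - {"rx": -0.185}
    - {"y": 50, "z": -25}
    - {"y": 50, "z": -25}
    - {"y": 51, "z": -25}

```text
schema error: expected keys rx, ry, rz, x, y, z, hand
```

>>> jog_arm:
  increments:
    - {"y": 51, "z": -25}
    - {"y": 51, "z": -25}
    - {"y": 51, "z": -25}
    - {"y": 51, "z": -26}
    - {"x": 30}

```text
schema error: expected keys rx, ry, rz, x, y, z, hand
```

Run:
```python
from m import *
s=sense();q=s["ee_rot"];print(s["time_s"],s["eef_pos"],s["joints"]);print(Ro.from_quat(q[[1,2,3,0]]).as_matrix())
cv2.imwrite("pics/w1.png",capture("wrist")[:,:,::-1])
```

```text
0.15 [ 227.27 -473.07  230.89] [-1.35  0.31  1.5   0.    1.33 -0.22]
[[-0.    0.43 -0.9 ]
 [ 0.   -0.9  -0.43]
 [-1.   -0.   -0.  ]]
```

View pics/w1.png

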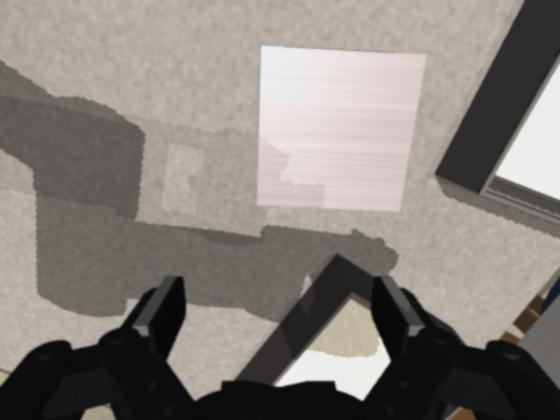

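All seven keys have to be in every row, so the moves were refused and nothing moved. I'll resend them in full.

>>> jog_arm:
  increments:
    - {"rx": -0.186, "ry": 0, "rz": 0, "x": 0, "y": 0, "z": 0, "hand": 85}
    - {"rx": -0.186, "ry": 0, "rz": 0, "x": 0, "y": 0, "z": 0, "hand": 85}
    - {"rx": -0.186, "ry": 0, "rz": 0, "x": 0, "y": 0, "z": 0, "hand": 85}
    - {"rx": -0.186, "ry": 0, "rz": 0, "x": 0, "y": 0, "z": 0, "hand": 85}
    - {"rx": -0.186, "ry": 0, "rz": 0, "x": 0, "y": 0, "z": 0, "hand": 85}

```text
time_s: 0.82
eef_pos: [227.3, -473.2, 231.1]
ee_rot: [0.451, 0.545, 0.451, -0.544]
force: [0.1, 0.1, -0.4]
grip_width: 0.995
```

>>> jog_arm:
  increments:
    - {"rx": -0.185, "ry": 0, "rz": 0, "x": 0, "y": 0, "z": 0, "hand": 85}
    - {"rx": -0.185, "ry": 0, "rz": 0, "x": 0, "y": 0, "z": 0, "hand": 85}
    - {"rx": 0, "ry": 0, "rz": 0, "x": 0, "y": 50, "z": -25, "hand": 85}
    - {"rx": 0, "ry": 0, "rz": 0, "x": 0, "y": 50, "z": -25, "hand": 85}
    - {"rx": 0, "ry": 0, "rz": 0, "x": 0, "y": 51, "z": -25, "hand": 85}

```text
time_s: 1.45
eef_pos: [363.9, -371.7, 231.3]
ee_rot: [0.542, 0.454, 0.542, -0.454]
force: [-0.1, -0.9, 0.2]
grip_width: 0.993
```

>>> jog_arm:
  increments:
    - {"rx": 0, "ry": 0, "rz": 0, "x": 0, "y": 51, "z": -25, "hand": 85}
    - {"rx": 0, "ry": 0, "rz": 0, "x": 0, "y": 51, "z": -25, "hand": 85}
    - {"rx": 0, "ry": 0, "rz": 0, "x": 0, "y": 51, "z": -25, "hand": 85}
    - {"rx": 0, "ry": 0, "rz": 0, "x": 0, "y": 51, "z": -26, "hand": 85}
    - {"rx": 0, "ry": 0, "rz": 0, "x": 30, "y": 0, "z": 0, "hand": 85}

```text
time_s: 2.08
eef_pos: [548.7, -235.3, 202.1]
ee_rot: [0.545, 0.453, 0.542, -0.452]
force: [-0.8, -0.3, -1.2]
grip_width: 0.991
```

Run:
```python
from m import *
s=sense();q=s["ee_rot"];print(s["time_s"],s["eef_pos"],s["joints"]);print(Ro.from_quat(q[[1,2,3,0]]).as_matrix())
cv2.imwrite("pics/w1.png",capture("wrist")[:,:,::-1])
```

```text
2.075 [ 548.71 -235.25  202.11] [-0.6   0.49  1.32  0.    1.33 -0.78]
[[ 0.    0.98  0.18]
 [-0.    0.18 -0.98]
 [-1.    0.    0.  ]]
```

View pics/w1.png

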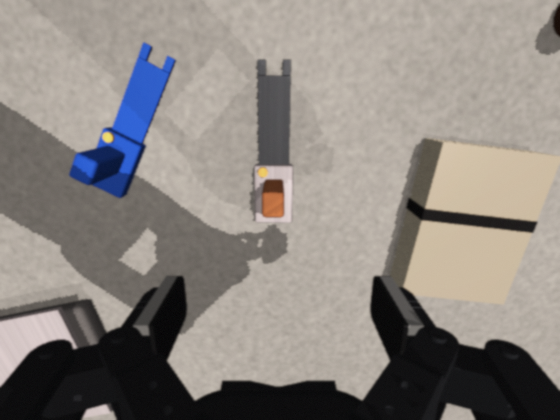

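The fork stands nearly upright in the wrist picture: prongs at (262,62)/(287,62), foot from (255,166) to (292,222), grip top near (273,203).

```bash
python3 -c "
from h import *
crop('pics/w1.png','pics/w1a.png',235,45,315,115,8)
crop('pics/w1.png','pics/w1b.png',235,155,315,230,8)
"
```

```text
(no output)
```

View pics/w1a.png

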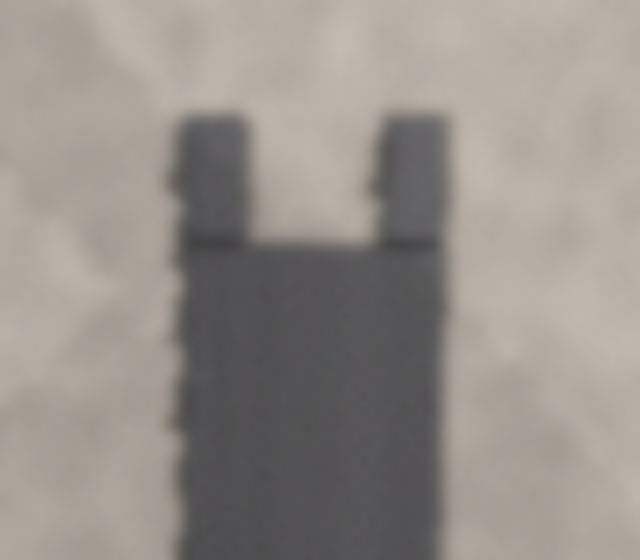

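View pics/w1b.png

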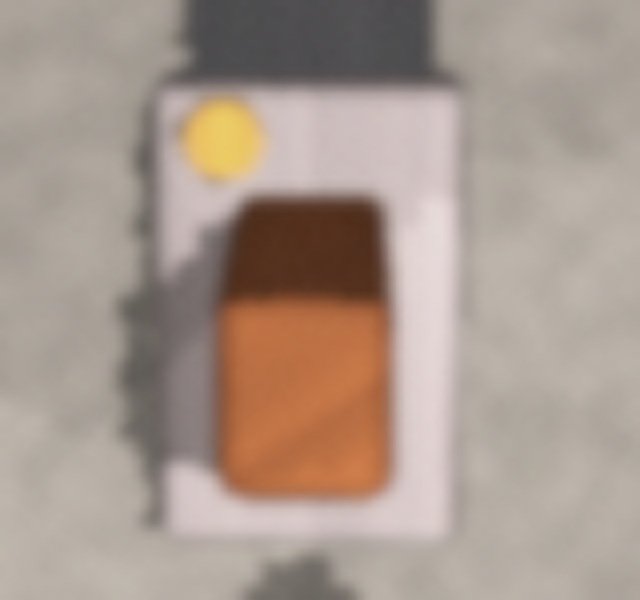

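Run:
```python
from m import *
w=P("wrist",235,155,8,[(158,86),(462,86),(452,536),(165,536)],16)
t,th,r=fit([(25,20),(25,-20),(-37,-20),(-37,20)],w);print("foot",t,th,r)
R=np.array([[np.cos(th),-np.sin(th)],[np.sin(th),np.cos(th)]])
w=P("wrist",235,155,8,[(220,298),(388,298),(390,498),(220,498)],72);print("grip top",(w-t)@R,w.mean(0))
w=P("wrist",235,45,8,[(182,114),(446,114),(246,114),(382,114),(248,242),(382,242)],6);print("prongs top",(w-t)@R)
s=sense();Rt=Ro.from_quat(s["ee_rot"][[1,2,3,0]]).as_matrix()
print("tool z yaw+pi",np.arctan2(Rt[1,2],Rt[0,2])+np.pi)
print("delta in tool", Rt.T@np.array([t[0]-s["eef_pos"][0],t[1]-s["eef_pos"][1],31-s["eef_pos"][2]]))
```

```text
foot [ 540.28 -235.26] 1.744959196349506 [[ 1.27 -1.04]
 [-0.73 -1.16]
 [-1.3   1.05]
 [ 0.76  1.15]]
grip top [[ 10.95   8.46]
 [ 11.06  -9.37]
 [-11.36  -9.81]
 [-11.48   8.69]] [ 540.81 -235.38]
prongs top [[121.98  15.12]
 [122.13 -15.72]
 [122.02   7.64]
 [122.09  -8.24]
 [108.22   7.5 ]
 [108.3   -8.37]]
tool z yaw+pi 1.7506877106728391
delta in tool [165.6   -4.79  -0.38]
```

>>> jog_arm:
  increments:
    - {"rx": 0, "ry": 0, "rz": 0, "x": 55, "y": -3, "z": 0, "hand": 85}
    - {"rx": 0, "ry": 0, "rz": 0, "x": 55, "y": 0, "z": 0, "hand": 85}
    - {"rx": 0, "ry": 0, "rz": 0, "x": 40, "y": 0, "z": 0, "hand": 85}
    - {"rx": 0, "ry": 0, "rz": 0, "x": 20, "y": 0, "z": 0, "hand": 85}
    - {"rx": 0, "ry": 0, "rz": 0, "x": 0, "y": 0, "z": 0, "hand": 85}

```text
time_s: 2.75
eef_pos: [542.0, -238.0, 30.3]
ee_rot: [0.541, 0.454, 0.543, -0.454]
force: [-0.4, -0.6, 0.0]
grip_width: 0.992
```

Run:
```python
from m import *
s=sense();print(s["time_s"],s["eef_pos"],s["force"])
cv2.imwrite("pics/w2.png",capture("wrist")[:,:,::-1])
```

```text
2.75 [ 541.95 -237.98   30.32] [-0.39 -0.58  0.04]
```

View pics/w2.png

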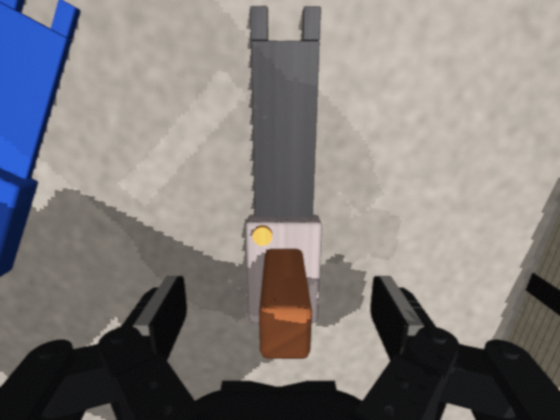

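The grip's top face is around (261–311, 318–357), between the open fingers. The prong ends sit at row 7. I'll check the centring before closing.

Run:
```python
from m import *
s=sense();Rt=Ro.from_quat(s["ee_rot"][[1,2,3,0]]).as_matrix()
for z,p in ((72,[(261,318),(311,318),(309,357),(261,357)]),(16,[(246,217),(321,217)]),(6,[(250,7),(267,7),(303,7),(321,7)])):
    w=P("wrist",0,0,1,p,z); print((np.c_[w,np.full(len(w),z)]-s["eef_pos"])@Rt)
```

```text
[[-40.34  -6.09  -6.32]
 [-40.35  12.51  -6.32]
 [-40.35  12.31  11.63]
 [-40.35  -6.4   11.63]]
[[ 15.67 -16.28 -26.69]
 [ 15.66  22.41 -26.68]]
[[  25.7   -12.34 -123.35]
 [  25.69   -4.68 -123.34]
 [  25.69   11.54 -123.33]
 [  25.69   19.65 -123.33]]
```

>>> jog_arm:
  increments:
    - {"rx": 0, "ry": 0, "rz": 0, "x": 0, "y": 3, "z": 0, "hand": 40}
    - {"rx": 0, "ry": 0, "rz": 0, "x": 0, "y": 0, "z": 0, "hand": 22}
    - {"rx": 0, "ry": 0, "rz": 0, "x": 0, "y": 0, "z": 0, "hand": 10}
    - {"rx": 0, "ry": 0, "rz": 0, "x": 0, "y": 0, "z": 0, "hand": 10}
    - {"rx": 0, "ry": 0, "rz": 0, "x": 0, "y": 0, "z": 0, "hand": 10}
  force: 90

```text
time_s: 3.42
eef_pos: [545.9, -237.6, 31.6]
ee_rot: [0.542, 0.454, 0.542, -0.454]
force: [-0.5, 0.9, 3.8]
grip_width: 0.228
```

>>> jog_arm:
  increments:
    - {"rx": 0, "ry": 0, "rz": 0, "x": 0, "y": 0, "z": 0, "hand": 10}
    - {"rx": 0, "ry": 0, "rz": 0, "x": 0, "y": 0, "z": 0, "hand": 10}
  force: 90

```text
time_s: 3.68
eef_pos: [545.9, -237.6, 31.7]
ee_rot: [0.542, 0.454, 0.542, -0.454]
force: [-1.4, 0.9, 5.9]
grip_width: 0.217
```

Run:
```python
from m import *
s=sense();print(s["time_s"],s["eef_pos"],s["force"],s["wrist_torque"],s["grip_width"])
cv2.imwrite("pics/w3.png",capture("wrist")[:,:,::-1])
```

```text
3.675 [ 545.9  -237.56   31.68] [-1.45  0.94  5.92] [ 0.14  0.15 -0.  ] 0.217010612125984
```

View pics/w3.png

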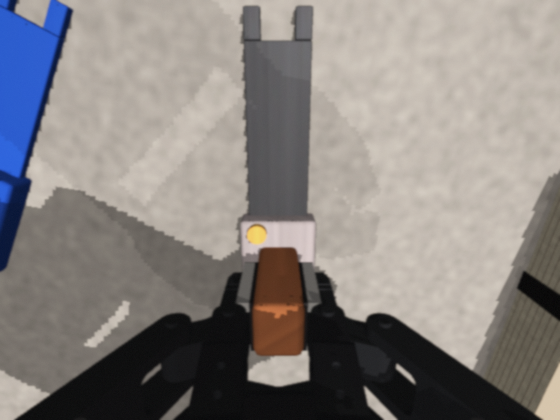

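>>> jog_arm:
  increments:
    - {"rx": 0, "ry": 0, "rz": 0, "x": -10, "y": 0, "z": 0, "hand": 10}
    - {"rx": 0, "ry": 0, "rz": 0, "x": -35, "y": 0, "z": 0, "hand": 10}
    - {"rx": 0, "ry": 0, "rz": 0, "x": -35, "y": 0, "z": 0, "hand": 10}
    - {"rx": 0, "ry": 0, "rz": 0, "x": -10, "y": 0, "z": 0, "hand": 10}
    - {"rx": -0.1, "ry": 0, "rz": 0, "x": 0, "y": 0, "z": 0, "hand": 10}

```text
time_s: 4.35
eef_pos: [545.7, -237.4, 121.2]
ee_rot: [0.565, 0.426, 0.565, -0.426]
force: [0.5, -0.3, -3.7]
grip_width: 0.22
```

Run:
```python
from m import *
s=sense();print(s["time_s"],s["eef_pos"],s["force"],s["wrist_torque"],s["grip_width"])
Rt=Ro.from_quat(s["ee_rot"][[1,2,3,0]]).as_matrix();print(Rt, "yaw",np.arctan2(Rt[1,2],Rt[0,2])+np.pi)
print("to stage",Rt.T@(np.array([631.5,-85.9,117])-s["eef_pos"]))
```

```text
4.35 [ 545.66 -237.42  121.21] [ 0.52 -0.28 -3.66] [ 0.04 -0.    0.04] 0.21960527338342925
[[ 0.    0.96  0.28]
 [-0.    0.28 -0.96]
 [-1.    0.    0.  ]] yaw 1.8500104779849758
to stage [   4.21  124.28 -122.  ]
```

>>> jog_arm:
  increments:
    - {"rx": 0, "ry": 0, "rz": 0, "x": -20, "y": 18.5, "z": -48, "hand": 10}
    - {"rx": 0, "ry": 0, "rz": 0, "x": -20, "y": 18.5, "z": -48, "hand": 10}
    - {"rx": 0, "ry": 0, "rz": 0, "x": -20, "y": 18.5, "z": -48, "hand": 10}
    - {"rx": 0, "ry": 0, "rz": 0, "x": -20, "y": 18.5, "z": -48, "hand": 10}
    - {"rx": 0, "ry": 0, "rz": 0, "x": 0, "y": 0, "z": 0, "hand": 10}

```text
time_s: 4.97
eef_pos: [564.7, -29.5, 201.7]
ee_rot: [0.565, 0.425, 0.565, -0.425]
force: [-0.1, -1.4, -3.0]
grip_width: 0.223
```

>>> jog_arm:
  increments:
    - {"rx": 0, "ry": 0, "rz": 0, "x": 0, "y": 0, "z": 0, "hand": 10}
    - {"rx": 0, "ry": 0, "rz": 0, "x": 0, "y": 0, "z": 0, "hand": 10}

```text
time_s: 5.22
eef_pos: [564.0, -33.6, 200.2]
ee_rot: [0.563, 0.426, 0.565, -0.427]
force: [0.7, -0.2, -2.9]
grip_width: 0.223
```

Run:
```python
from m import *
s=sense();print(s["time_s"],s["eef_pos"],s["force"],s["dq"])
cv2.imwrite("pics/w4.png",capture("wrist")[:,:,::-1])
cv2.imwrite("pics/top4.png",capture("top")[:,:,::-1])
```

```text
5.225 [564.05 -33.61 200.21] [ 0.69 -0.19 -2.91] [-0.   -0.   -0.01  0.    0.    0.  ]
```

View pics/w4.png

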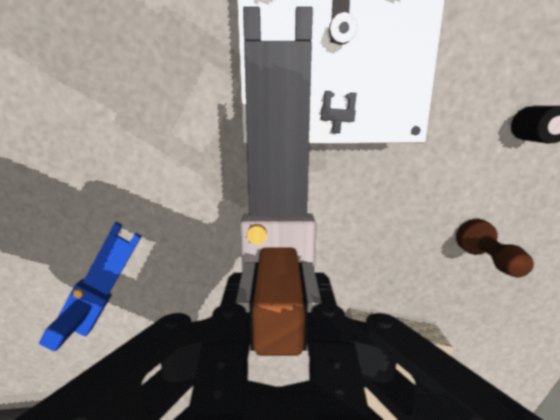

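View pics/top4.png

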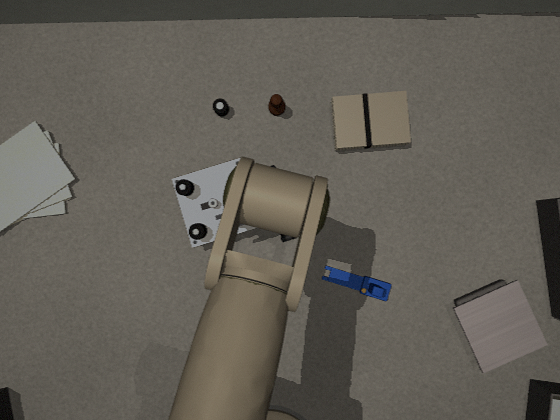

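The wrist view shows the clip at (338,108) with its tab at (337,130), and the pin head at (343,27). The blade is to their left and the deck's near edge lies at row 142. I'll enlarge the clip and pin.

```bash
python3 -c "
from h import *
crop('pics/w4.png','pics/w4a.png',305,5,385,145,4)
crop('pics/w4.png','pics/w4b.png',310,80,370,150,8)
crop('pics/w4.png','pics/w4c.png',320,0,380,50,10)
"
```

```text
(no output)
```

View pics/w4b.png

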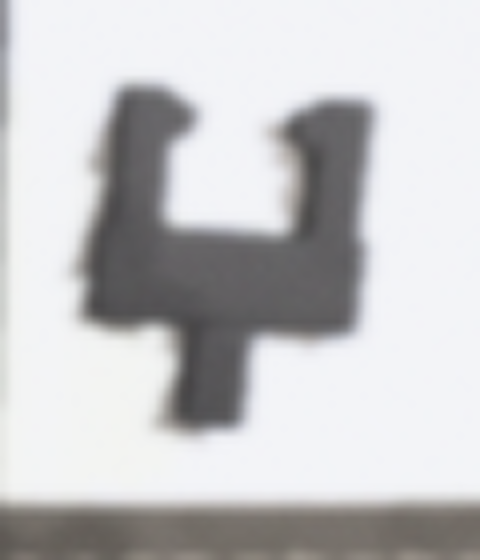

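View pics/w4c.png

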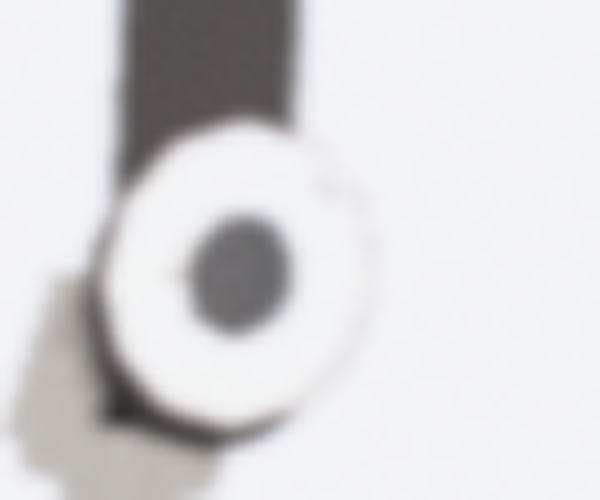

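Run:
```python
from m import *
s=sense();Rt=Ro.from_quat(s["ee_rot"][[1,2,3,0]]).as_matrix();yaw=np.arctan2(Rt[1,2],Rt[0,2])+np.pi
R=lambda th:np.array([[np.cos(th),-np.sin(th)],[np.sin(th),np.cos(th)]])
print("yaw",yaw, Rt[2])
pin=P("wrist",320,0,10,[(240,272)],78)[0]; print("pin",pin)
e=P("wrist",0,0,1,[(312,142),(426,141.5)],60); print("edge",e,np.arctan2(*(e[1]-e[0])[::-1])+np.pi/2)
c=P("wrist",310,80,8,[(88,318),(352,330),(208,425),(118,88),(372,100)],66)
th=1.8505
print("clip rel pin, feeder frame",(c-pin)@R(th))
print(fit([(-16,14),(-16,-14),(-26,0)],c), )
print("corner TOP slotted",(P("wrist",305,5,4,[],60)))
```

```text
yaw 1.846265763655386 [-1. -0. -0.]
pin [573.15 109.34]
edge [[578.31  23.87]
 [672.06  50.78]] 1.8502831900146712
clip rel pin, feeder frame [[-64.68  12.74]
 [-65.99 -14.41]
 [-75.42  -0.11]
 [-42.61  10.56]
 [-43.85 -14.88]]Traceback (most recent call last):
  File "<stdin>", line 10, in <module>
  File "m.py", line 6, in fit
    th=np.arctan2((A[:,0]*B[:,1]-A[:,1]*B[:,0]).sum(),(A*B).sum())
                   ~~~~~~^~~~~~~
ValueError: operands could not be broadcast together with shapes (3,) (5,)
```

View pics/w4a.png

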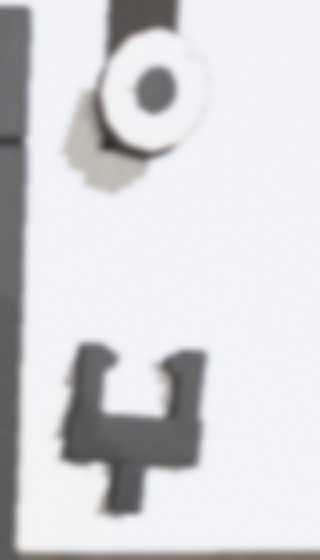

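>>> jog_arm:
  increments:
    - {"rx": -0.004, "ry": 0, "rz": 0, "x": 0, "y": 16, "z": 22, "hand": 10}
    - {"rx": 0, "ry": 0, "rz": 0, "x": 10, "y": 16, "z": 22, "hand": 10}
    - {"rx": 0, "ry": 0, "rz": 0, "x": 35, "y": 17.5, "z": 22.7, "hand": 10}
    - {"rx": 0, "ry": 0, "rz": 0, "x": 35, "y": 0, "z": 0, "hand": 10}
    - {"rx": 0, "ry": 0, "rz": 0, "x": 20, "y": 0, "z": 0, "hand": 10}

```text
time_s: 5.95
eef_pos: [629.6, -83.7, 98.6]
ee_rot: [0.564, 0.425, 0.566, -0.426]
force: [-0.7, -1.1, -2.9]
grip_width: 0.221
```

>>> jog_arm:
  increments:
    - {"rx": 0, "ry": 0, "rz": 0, "x": 0, "y": 0, "z": 0, "hand": 10}
    - {"rx": 0, "ry": 0, "rz": 0, "x": 0, "y": 0, "z": 0, "hand": 10}

```text
time_s: 6.2
eef_pos: [630.9, -83.5, 102.4]
ee_rot: [0.566, 0.425, 0.564, -0.425]
force: [-0.2, -0.3, -3.5]
grip_width: 0.221
```

```bash
cat >> m.py <<'E'
def st():
    s=sense();Rt=Ro.from_quat(s["ee_rot"][[1,2,3,0]]).as_matrix();yaw=np.arctan2(Rt[1,2],Rt[0,2])+np.pi
    th=1.8505;R=np.array([[np.cos(th),-np.sin(th)],[np.sin(th),np.cos(th)]])
    p=(s["eef_pos"][:2]-np.array([573.6,109.1]))@R
    f=s["force"][:2]@R
    print("t",s["time_s"],"TCP feeder",p,"tip x",p[0]+123.3,"z",s["eef_pos"][2],"under",s["eef_pos"][2]-31.7,"yaw",yaw,"down",Rt[:,0],"F feeder",f,s["force"][2],"T",s["wrist_torque"])
    return s
E
python3 - <<'E'
from m import *
st()
cv2.imwrite("pics/w5.png",capture("wrist")[:,:,::-1])
cv2.imwrite("pics/s5.png",capture("scene")[:,:,::-1])
crop('pics/s5.png','pics/s5a.png',200,170,420,350,3.5)
E
```

```text
t 6.2 TCP feeder [-200.91   -1.89] tip x -77.61349410641718 z 102.3602754124691 under 70.66027541246909 yaw 1.8514061841686007 down [ 0. -0. -1.] F feeder [-0.19  0.3 ] -3.46195320718586 T [-0.01  0.04  0.03]
```

View pics/w5.png

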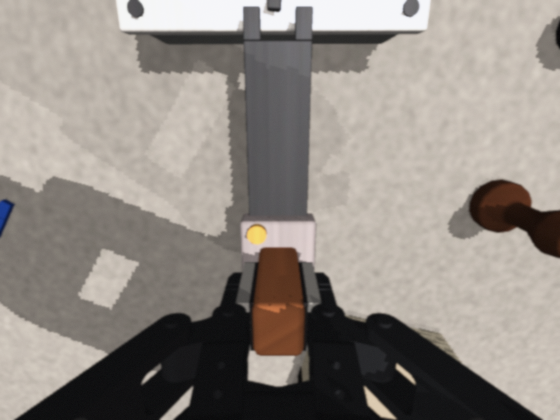

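View pics/s5a.png

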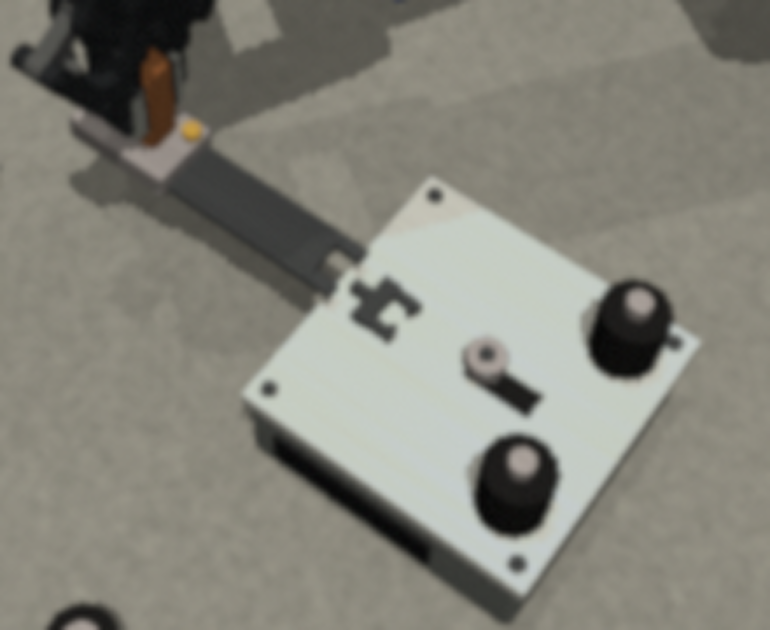

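>>> jog_arm:
  increments:
    - {"rx": 0, "ry": 0, "rz": 0, "x": 0, "y": -1, "z": 0, "hand": 10}
    - {"rx": 0, "ry": 0, "rz": 0, "x": 0, "y": 0, "z": 0, "hand": 10}

```text
time_s: 6.55
eef_pos: [629.5, -83.3, 101.7]
ee_rot: [0.565, 0.425, 0.565, -0.425]
force: [-0.4, 0.6, -3.5]
grip_width: 0.223
```

>>> jog_arm:
  increments:
    - {"rx": 0, "ry": 0, "rz": 0, "x": 0, "y": 0, "z": 0, "hand": 10}
    - {"rx": 0, "ry": 0, "rz": 0, "x": 0, "y": 0, "z": 0, "hand": 10}

```text
time_s: 6.8
eef_pos: [629.5, -83.3, 101.3]
ee_rot: [0.565, 0.425, 0.565, -0.425]
force: [0.4, 0.4, -2.5]
grip_width: 0.22
```

```bash
python3 -c "
from m import *
st()"
```

```text
t 6.8 TCP feeder [-200.33   -0.58] tip x -77.03116616018885 z 101.30033853445775 under 69.60033853445775 yaw 1.851777303614115 down [ 0.  0. -1.] F feeder [ 0.27 -0.48] -2.4678995933874677 T [-0.06 -0.02  0.04]
```

>>> jog_arm:
  increments:
    - {"rx": 0, "ry": 0, "rz": 0, "x": 5, "y": 0, "z": 0, "hand": 10}
    - {"rx": 0, "ry": 0, "rz": 0, "x": 3, "y": 0, "z": 0, "hand": 10}
    - {"rx": 0, "ry": 0, "rz": 0, "x": 1, "y": 0, "z": 0, "hand": 10}
    - {"rx": 0, "ry": 0, "rz": 0, "x": 0, "y": 0, "z": 0, "hand": 10}
    - {"rx": 0, "ry": 0, "rz": 0, "x": 0, "y": 0, "z": 0, "hand": 10}

```text
time_s: 7.42
eef_pos: [629.5, -83.3, 92.4]
ee_rot: [0.565, 0.425, 0.565, -0.425]
force: [-0.3, -0.3, -2.0]
grip_width: 0.219
```

```bash
python3 -c "
from m import *
st()
cv2.imwrite('pics/s6.png',capture('scene')[:,:,::-1])
crop('pics/s6.png','pics/s6a.png',280,220,360,290,9)
"
```

```text
t 7.425 TCP feeder [-200.39   -0.63] tip x -77.08814815997873 z 92.39536003363132 under 60.69536003363132 yaw 1.8518144505552894 down [ 0. -0. -1.] F feeder [-0.26  0.34] -2.0013096340101133 T [-0.04 -0.02  0.  ]
```

View pics/s6a.png

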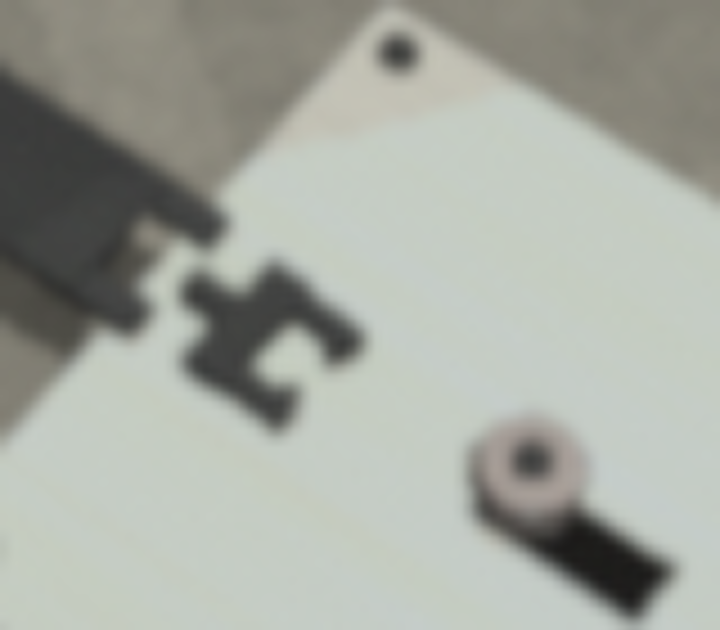

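>>> jog_arm:
  increments:
    - {"rx": 0, "ry": 0, "rz": 0, "x": 0.5, "y": 0, "z": -4, "hand": 10}
    - {"rx": 0, "ry": 0, "rz": 0, "x": 0, "y": 0, "z": -4, "hand": 10}
    - {"rx": 0, "ry": 0, "rz": 0, "x": 0, "y": 0, "z": -2, "hand": 10}
    - {"rx": 0, "ry": 0, "rz": 0, "x": 0, "y": 0, "z": -2, "hand": 10}
    - {"rx": 0, "ry": 0, "rz": 0, "x": 0, "y": 0, "z": -2, "hand": 10}

```text
time_s: 8.1
eef_pos: [625.6, -69.8, 91.8]
ee_rot: [0.565, 0.425, 0.565, -0.425]
force: [-0.3, -0.6, -2.1]
grip_width: 0.225
```

>>> jog_arm:
  increments:
    - {"rx": 0, "ry": 0, "rz": 0, "x": 0, "y": 0, "z": -2, "hand": 10}
    - {"rx": 0, "ry": 0, "rz": 0, "x": 0, "y": 0, "z": -2, "hand": 10}
    - {"rx": 0, "ry": 0, "rz": 0, "x": 0, "y": 0, "z": -3, "hand": 10}
    - {"rx": 0, "ry": 0, "rz": 0, "x": 0, "y": 0, "z": -3, "hand": 10}
    - {"rx": 0, "ry": 0, "rz": 0, "x": 0, "y": 0, "z": -3, "hand": 10}

```text
time_s: 8.72
eef_pos: [621.9, -57.1, 91.8]
ee_rot: [0.565, 0.425, 0.565, -0.425]
force: [0.1, 0.4, -2.1]
grip_width: 0.221
```

```bash
python3 -c "
from m import *
st()
cv2.imwrite('pics/s7.png',capture('scene')[:,:,::-1])
crop('pics/s7.png','pics/s7a.png',280,220,360,290,9)
"
```

```text
t 8.725 TCP feeder [-173.09   -0.54] tip x -49.790826479781245 z 91.78830424384644 under 60.08830424384644 yaw 1.851854336308406 down [-0.  0. -1.] F feeder [ 0.36 -0.24] -2.1273456898872904 T [-0.04 -0.02 -0.02]
```

View pics/s7a.png

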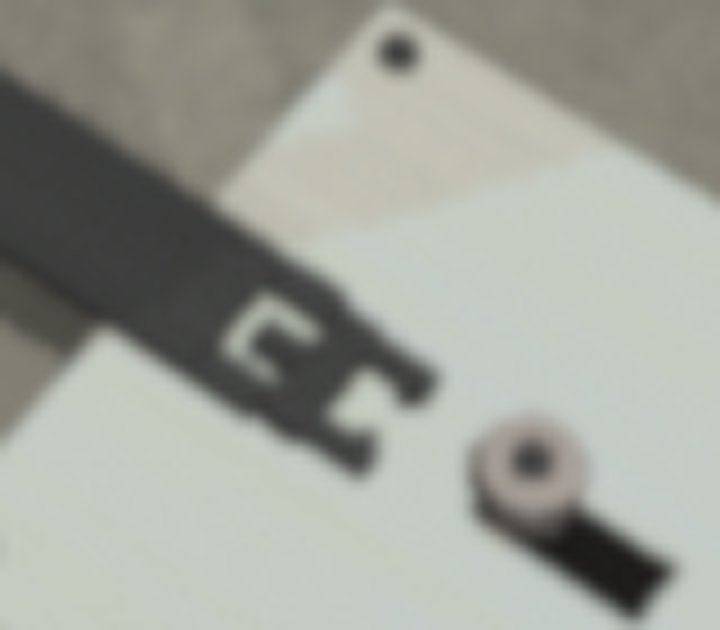

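Run:
```python
from m import *
th=1.8505;R=np.array([[np.cos(th),-np.sin(th)],[np.sin(th),np.cos(th)]])
pin=P("scene",280,220,9,[(531,460)],78)[0];print(pin)
c=P("scene",280,220,9,[(432,388),(362,470),(340,290),(290,437)],66);print((c-pin)@R)
c=P("scene",280,220,9,[(398,403),(372,428)],60);print((c-pin)@R)
```

```text
[571.56 106.78]
[[-25.25   7.25]
 [-25.7  -14.51]
 [-50.67  13.87]
 [-39.98 -17.04]]
[[-29.93   3.8 ]
 [-30.74  -3.44]]
```

Run:
```python
from m import *
th=1.8505;R=np.array([[np.cos(th),-np.sin(th)],[np.sin(th),np.cos(th)]])
pin=P("scene",280,220,9,[(531,460)],78)[0]
im=cv2.imread("pics/s7a.png")
def pt(x,y,z):
    w=pin+R@np.array([x,y]);u=proj("scene",[w[0],w[1],z]);return tuple(int(round(a)) for a in ((u[0]-280+.5)*9-.5,(u[1]-220+.5)*9-.5))
for yo,col in ((-1.5,(0,0,255)),(0.,(0,255,0))):
    xo=-33.3
    pts=[pt(xo+a,yo+b,66) for a,b in [(-16,14),(4,14),(7,11),(4,4.7),(4,-4.7),(7,-11),(4,-14),(-16,-14)]]
    cv2.polylines(im,[np.array(pts)],True,col,1)
for k in range(36): cv2.circle(im,pt(10*np.cos(k*.1745),10*np.sin(k*.1745),78),1,(255,0,0),-1)
cv2.imwrite("pics/s7o.png",im)
```

```text
(no output)
```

View pics/s7o.png

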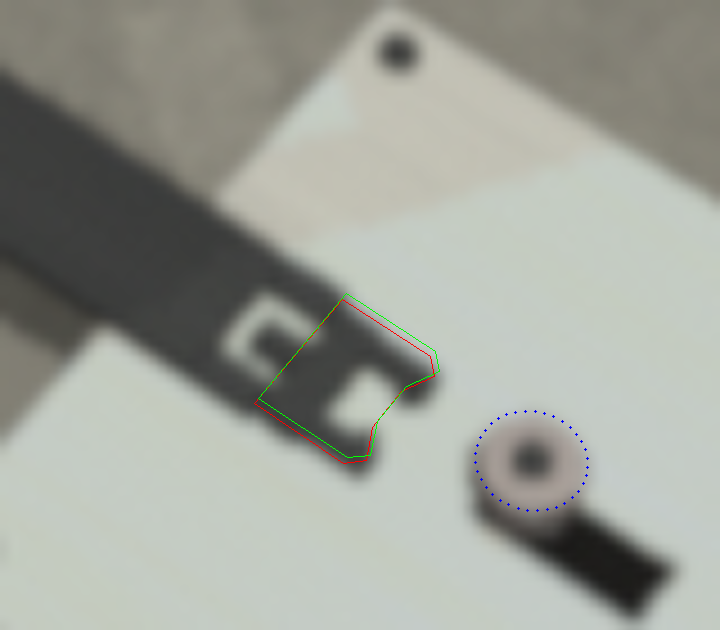

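>>> jog_arm:
  increments:
    - {"rx": 0, "ry": 0, "rz": 0, "x": 0, "y": -0.2, "z": -2, "hand": 10}
    - {"rx": 0, "ry": 0, "rz": 0, "x": 0, "y": -0.3, "z": -3, "hand": 10}
    - {"rx": 0, "ry": 0, "rz": 0, "x": 0, "y": -0.3, "z": -3, "hand": 10}
    - {"rx": 0, "ry": 0, "rz": 0, "x": 0, "y": -0.3, "z": -3, "hand": 10}
    - {"rx": 0, "ry": 0, "rz": 0, "x": 0, "y": -0.3, "z": -3, "hand": 10}

```text
time_s: 9.4
eef_pos: [616.7, -44.1, 91.8]
ee_rot: [0.565, 0.425, 0.565, -0.425]
force: [0.5, -0.4, -2.1]
grip_width: 0.219
```

```bash
cat > ov.py <<'E'
from m import *
import sys
n=sys.argv[1]; s=st()
cv2.imwrite(f'pics/{n}.png',capture('scene')[:,:,::-1])
crop(f'pics/{n}.png',f'pics/{n}a.png',290,230,370,300,9)
E
python3 ov.py s8
```

```text
t 9.4 TCP feeder [-159.11    0.9 ] tip x -35.81142224160159 z 91.80241087289669 under 60.102410872896684 yaw 1.851877264512989 down [ 0. -0. -1.] F feeder [-0.5  -0.35] -2.0940489236551185 T [-0.02 -0.01 -0.03]
```

View pics/s8a.png

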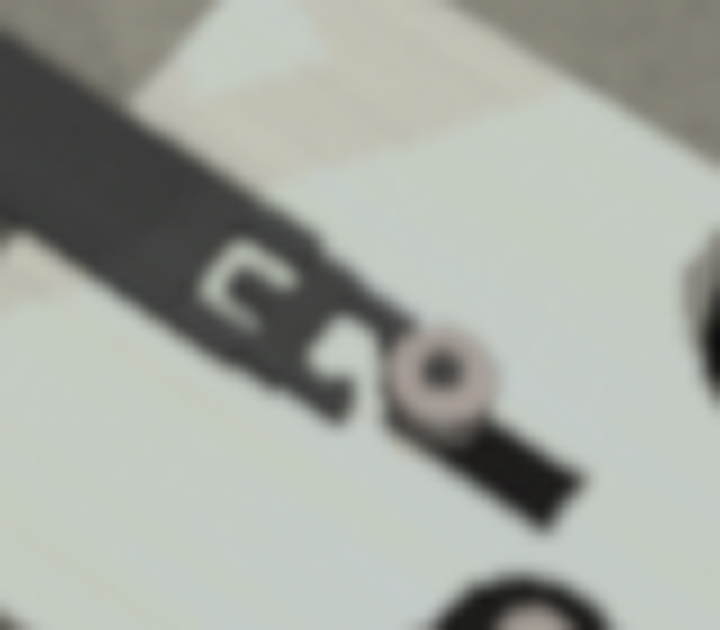

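```bash
cat > ol.py <<'E'
from m import *
import sys
th=1.8505;R=np.array([[np.cos(th),-np.sin(th)],[np.sin(th),np.cos(th)]])
n=sys.argv[1];xo=float(sys.argv[2])
pin=P("scene",280,220,9,[(531,460)],78)[0]
im=cv2.imread(f"pics/{n}a.png")
def pt(x,y,z):
    w=pin+R@np.array([x,y]);u=proj("scene",[w[0],w[1],z]);return tuple(int(round(a)) for a in ((u[0]-290+.5)*9-.5,(u[1]-230+.5)*9-.5))
for yo,col in ((-1.5,(0,0,255)),(0.,(0,255,0))):
    pts=[pt(xo+a,yo+b,66) for a,b in [(-16,14),(4,14),(7,11),(4,4.7),(4,-4.7),(7,-11),(4,-14),(-16,-14)]]
    cv2.polylines(im,[np.array(pts)],True,col,1)
for k in range(36):
    cv2.circle(im,pt(10*np.cos(k*.1745),10*np.sin(k*.1745),78),1,(255,0,0),-1)
    cv2.circle(im,pt(6*np.cos(k*.1745),6*np.sin(k*.1745),66),1,(255,0,255),-1)
cv2.imwrite(f"pics/{n}o.png",im)
E
python3 ol.py s8 -19.5
```

```text
(no output)
```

View pics/s8o.png

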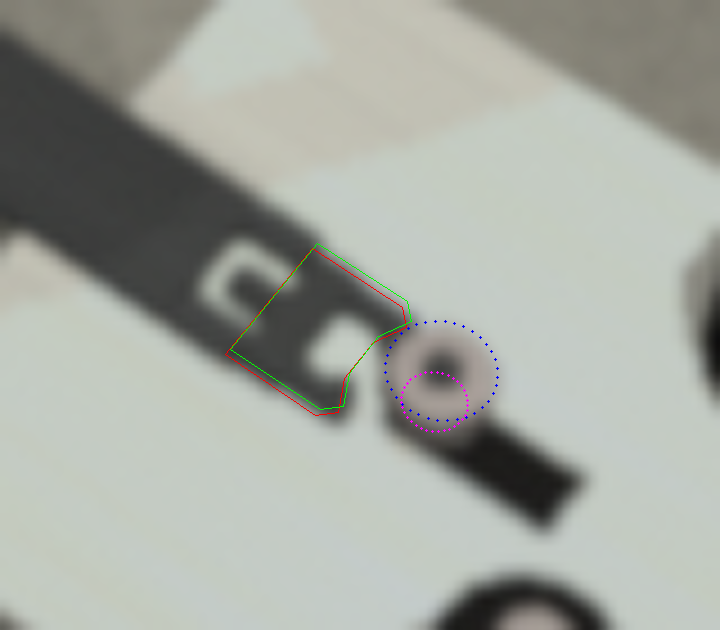

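>>> jog_arm:
  increments:
    - {"rx": 0, "ry": 0, "rz": 0, "x": 0, "y": -0.2, "z": -2, "hand": 10}
    - {"rx": 0, "ry": 0, "rz": 0, "x": 0, "y": -0.2, "z": -2, "hand": 10}
    - {"rx": 0, "ry": 0, "rz": 0, "x": 0, "y": -0.1, "z": -2, "hand": 10}
    - {"rx": 0, "ry": 0, "rz": 0, "x": 0, "y": 0, "z": -2, "hand": 10}
    - {"rx": 0, "ry": 0, "rz": 0, "x": 0, "y": 0, "z": -1, "hand": 10}

```text
time_s: 10.07
eef_pos: [613.8, -35.6, 91.8]
ee_rot: [0.565, 0.425, 0.565, -0.425]
force: [-0.3, -0.1, -3.4]
grip_width: 0.227
```

>>> jog_arm:
  increments:
    - {"rx": 0, "ry": 0, "rz": 0, "x": 0, "y": 0, "z": -1, "hand": 10}
    - {"rx": 0, "ry": 0, "rz": 0, "x": 0, "y": 0, "z": -1, "hand": 10}
    - {"rx": 0, "ry": 0, "rz": 0, "x": 0, "y": 0, "z": -1, "hand": 10}

```text
time_s: 10.45
eef_pos: [613.1, -33.0, 91.9]
ee_rot: [0.565, 0.425, 0.565, -0.425]
force: [1.1, -1.7, -3.2]
grip_width: 0.22
```

```bash
python3 ov.py s9; python3 ol.py s9 -10
```

```text
t 10.45 TCP feeder [-147.53    1.25] tip x -24.230731723690056 z 91.91085961297962 under 60.21085961297962 yaw 1.8516293749343127 down [ 0. -0. -1.] F feeder [-1.9  -0.64] -3.219639272054859 T [-0.3  -0.22 -0.08]
```

View pics/s9a.png

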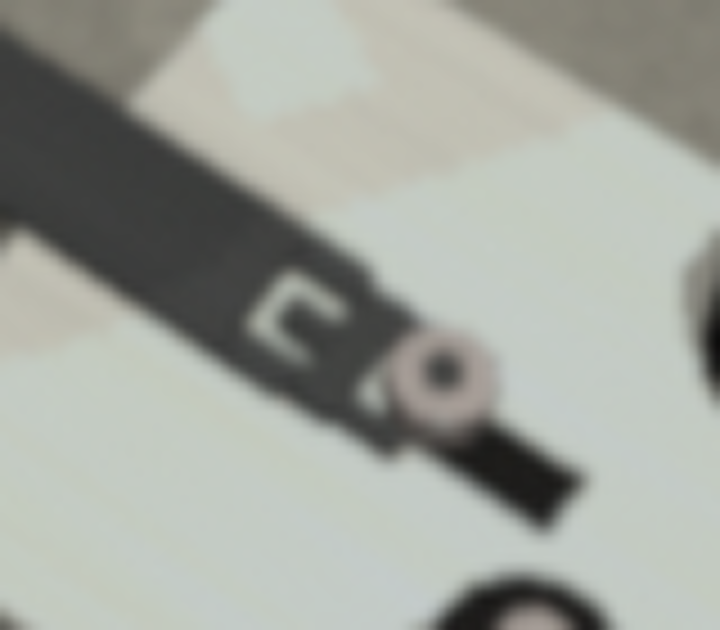

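>>> jog_arm:
  increments:
    - {"rx": 0, "ry": 0, "rz": 0, "x": 0, "y": 0, "z": -1, "hand": 10}
    - {"rx": 0, "ry": 0, "rz": 0, "x": 0, "y": 0, "z": -1, "hand": 10}
    - {"rx": 0, "ry": 0, "rz": 0, "x": 0, "y": 0, "z": -1, "hand": 10}
    - {"rx": 0, "ry": 0, "rz": 0, "x": 0, "y": 0, "z": -1, "hand": 10}

```text
time_s: 11.0
eef_pos: [612.0, -29.3, 92.0]
ee_rot: [0.565, 0.425, 0.565, -0.425]
force: [2.8, -4.3, -1.7]
grip_width: 0.222
```

```bash
python3 -c "
from m import *
st()"
```

```text
t 11.0 TCP feeder [-143.67    1.28] tip x -20.370059395411957 z 91.98011644124176 under 60.28011644124176 yaw 1.851665542663926 down [ 0. -0. -1.] F feeder [-4.86 -1.5 ] -1.720552847073422 T [-0.74 -0.37 -0.11]
```

>>> jog_arm:
  increments:
    - {"rx": 0, "ry": 0, "rz": 0, "x": 0, "y": 0.3, "z": -1, "hand": 10}
    - {"rx": 0, "ry": 0, "rz": 0, "x": 0, "y": 0.3, "z": -1, "hand": 10}
    - {"rx": 0, "ry": 0, "rz": 0, "x": 0, "y": 0, "z": -1, "hand": 10}

```text
time_s: 11.38
eef_pos: [611.7, -26.6, 92.0]
ee_rot: [0.566, 0.425, 0.565, -0.425]
force: [1.8, -6.8, -0.1]
grip_width: 0.225
```

```bash
python3 ov.py s10
```

```text
t 11.375 TCP feeder [-140.98    0.84] tip x -17.683987425858888 z 92.02163022222358 under 60.321630222223575 yaw 1.852095780765699 down [ 0. -0. -1.] F feeder [-7.01  0.16] -0.14590462989663322 T [-1.21 -0.33  0.02]
```

View pics/s10a.png

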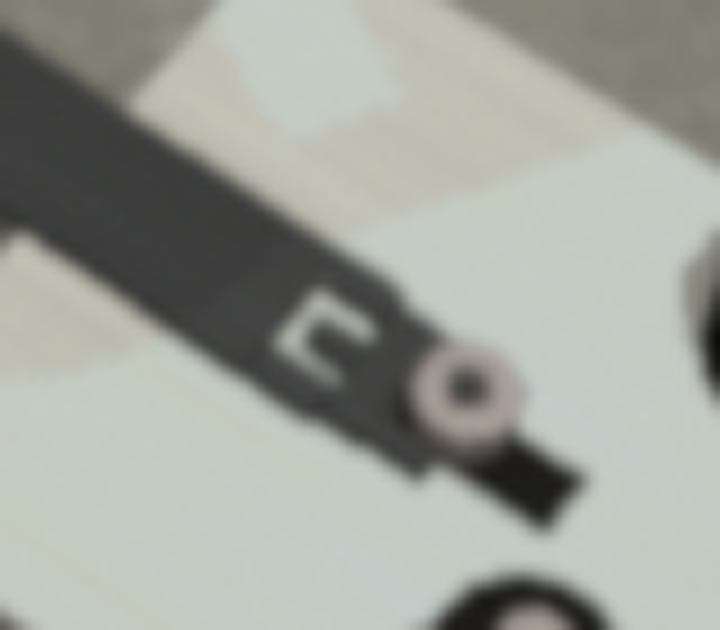

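>>> jog_arm:
  increments:
    - {"rx": 0, "ry": 0, "rz": 0, "x": 0, "y": 0, "z": -1, "hand": 10}
    - {"rx": 0, "ry": 0, "rz": 0, "x": 0, "y": 0, "z": -1, "hand": 10}
    - {"rx": 0, "ry": 0, "rz": 0, "x": 0, "y": 0, "z": -1, "hand": 10}

```text
time_s: 11.8
eef_pos: [610.6, -23.1, 91.7]
ee_rot: [0.565, 0.425, 0.565, -0.425]
force: [1.7, -3.2, -1.3]
grip_width: 0.224
```

```bash
python3 -c "
from m import *
st()"
```

```text
t 11.8 TCP feeder [-137.24    0.91] tip x -13.936980103489802 z 91.72688947499823 under 60.02688947499823 yaw 1.8518292678335584 down [-0.  0. -1.] F feeder [-3.54 -0.78] -1.3340944915094968 T [-0.64 -0.2  -0.04]
```

>>> jog_arm:
  increments:
    - {"rx": 0, "ry": 0, "rz": 0, "x": 0, "y": 0, "z": -1, "hand": 10}
    - {"rx": 0, "ry": 0, "rz": 0, "x": 0, "y": 0, "z": -1, "hand": 10}

```text
time_s: 12.05
eef_pos: [610.2, -21.4, 91.9]
ee_rot: [0.565, 0.425, 0.565, -0.425]
force: [1.9, -5.9, -1.4]
grip_width: 0.22
```

```bash
python3 ov.py s11
```

```text
t 12.05 TCP feeder [-135.52    0.81] tip x -12.221119314249833 z 91.86979465783192 under 60.169794657831915 yaw 1.852010642648823 down [ 0. -0. -1.] F feeder [-6.16 -0.2 ] -1.3787360637721322 T [-0.99 -0.23  0.03]
```

View pics/s11a.png

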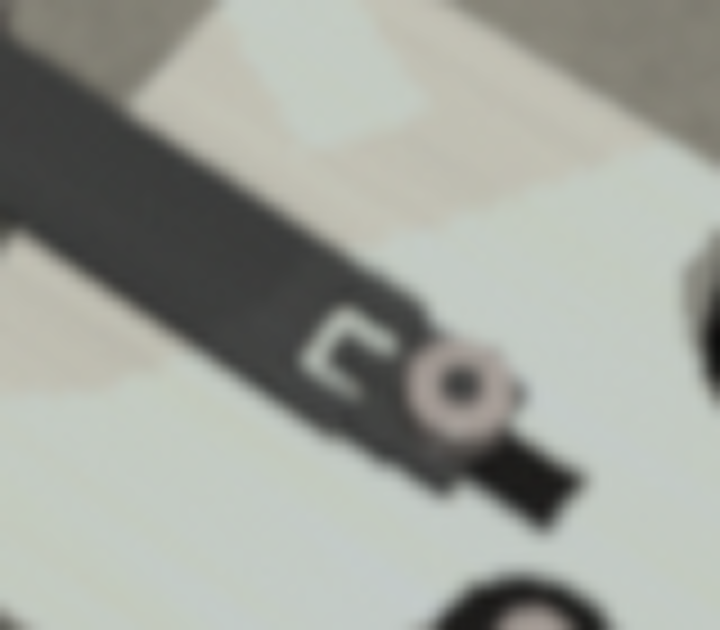

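>>> jog_arm:
  increments:
    - {"rx": 0, "ry": 0, "rz": 0, "x": 0, "y": 0, "z": -1, "hand": 10}
    - {"rx": 0, "ry": 0, "rz": 0, "x": 0, "y": 0, "z": -1, "hand": 10}
    - {"rx": 0, "ry": 0, "rz": 0, "x": 0, "y": 0, "z": -1, "hand": 10}

```text
time_s: 12.48
eef_pos: [609.6, -19.0, 92.0]
ee_rot: [0.566, 0.425, 0.565, -0.425]
force: [2.0, -7.9, -0.4]
grip_width: 0.221
```

```bash
python3 ov.py s12
```

```text
t 12.475 TCP feeder [-133.03    0.77] tip x -9.733169933220026 z 92.03788188267728 under 60.33788188267728 yaw 1.8519684444202278 down [ 0. -0. -1.] F feeder [-8.13  0.2 ] -0.38443471986744493 T [-1.35 -0.25  0.05]
```

View pics/s12a.png

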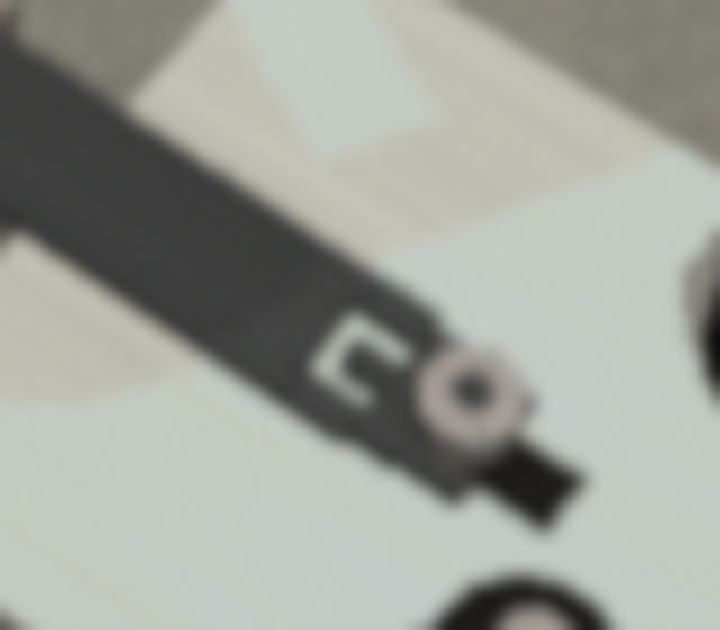

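>>> jog_arm:
  increments:
    - {"rx": 0, "ry": 0, "rz": 0, "x": 0, "y": 0, "z": -1, "hand": 10}
    - {"rx": 0, "ry": 0, "rz": 0, "x": 0, "y": 0, "z": -1, "hand": 10}
    - {"rx": 0, "ry": 0, "rz": 0, "x": 0, "y": 0, "z": 0, "hand": 10}
    - {"rx": 0, "ry": 0, "rz": 0, "x": 0, "y": 0, "z": 0, "hand": 10}

```text
time_s: 13.02
eef_pos: [609.1, -17.3, 92.1]
ee_rot: [0.566, 0.425, 0.564, -0.425]
force: [1.9, -8.0, -0.8]
grip_width: 0.221
```

```bash
python3 -c "
from m import *
st()"
```

```text
t 13.025 TCP feeder [-131.34    0.74] tip x -8.038376654324153 z 92.14726183317545 under 60.447261833175446 yaw 1.8519647946710611 down [ 0. -0. -1.] F feeder [-8.2   0.35] -0.8068751765235821 T [-1.54 -0.35  0.11]
```

>>> jog_arm:
  increments:
    - {"rx": 0, "ry": 0, "rz": 0, "x": 0, "y": 0, "z": -1, "hand": 10}
    - {"rx": 0, "ry": 0, "rz": 0, "x": 0, "y": 0, "z": 0, "hand": 10}
    - {"rx": 0, "ry": 0, "rz": 0, "x": 0, "y": 0, "z": 3, "hand": 10}
    - {"rx": 0, "ry": 0, "rz": 0, "x": 0, "y": 0, "z": 4, "hand": 10}
    - {"rx": 0, "ry": 0, "rz": 0, "x": 0, "y": 0, "z": 5, "hand": 10}

```text
time_s: 13.65
eef_pos: [611.6, -26.6, 91.5]
ee_rot: [0.565, 0.425, 0.566, -0.425]
force: [-0.6, -0.1, -3.3]
grip_width: 0.221
```

>>> jog_arm:
  increments:
    - {"rx": 0, "ry": 0, "rz": 0, "x": 0, "y": 0, "z": 5, "hand": 10}
    - {"rx": 0, "ry": 0, "rz": 0, "x": 0, "y": 0, "z": 8, "hand": 10}
    - {"rx": 0, "ry": 0, "rz": 0, "x": 0, "y": 0, "z": 15, "hand": 10}
    - {"rx": 0, "ry": 0, "rz": 0, "x": 0, "y": 0, "z": 0, "hand": 10}

```text
time_s: 14.15
eef_pos: [619.9, -55.2, 91.7]
ee_rot: [0.565, 0.425, 0.565, -0.425]
force: [-0.3, 0.5, -2.9]
grip_width: 0.223
```

```bash
python3 ov.py s13; python3 ol.py s13 0
```

```text
t 14.15 TCP feeder [-170.64    0.86] tip x -47.344317336808345 z 91.71905664734385 under 60.019056647343845 yaw 1.850294240550543 down [ 0. -0. -1.] F feeder [0.57 0.12] -2.9006672840267407 T [ 0.04 -0.02  0.  ]
```

View pics/s13a.png

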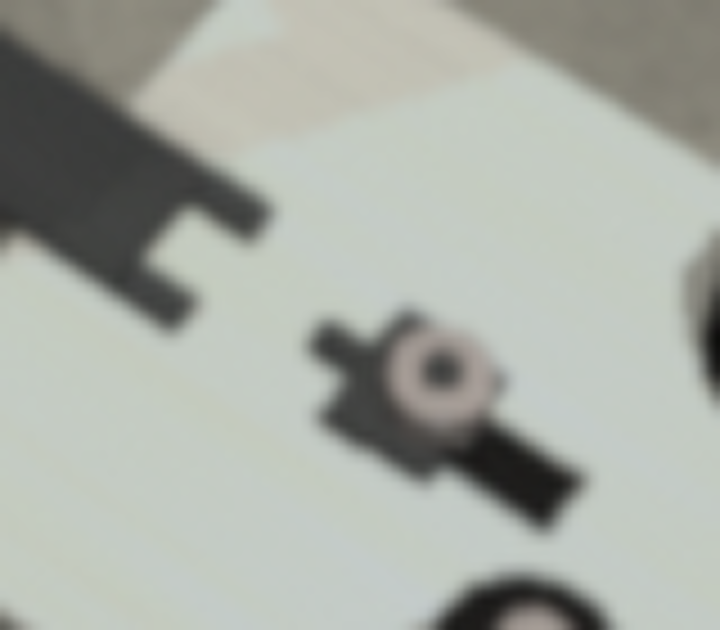

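View pics/s13o.png

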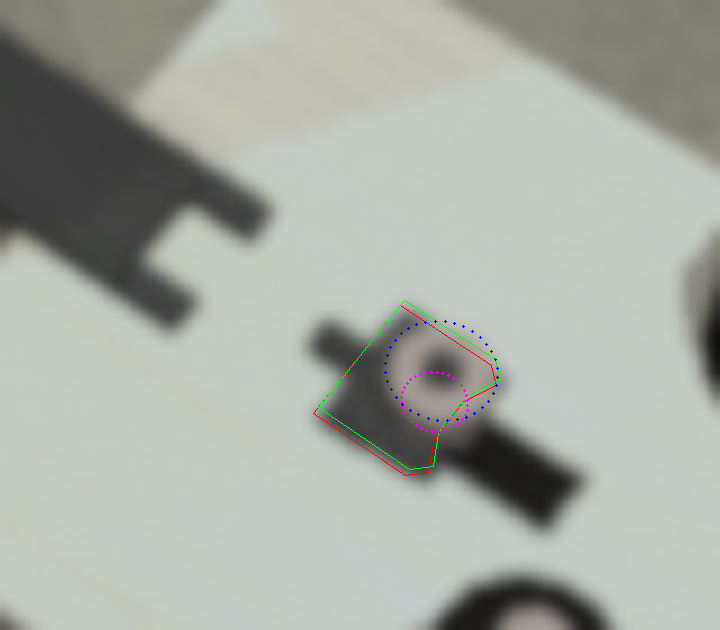

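>>> jog_arm:
  increments:
    - {"rx": 0, "ry": 0, "rz": 0, "x": -15, "y": 0, "z": 10, "hand": 10}
    - {"rx": 0, "ry": 0, "rz": 0, "x": -15, "y": -25, "z": 30, "hand": 10}
    - {"rx": 0, "ry": 0, "rz": 0, "x": 0, "y": -32, "z": 38, "hand": 10}
    - {"rx": 0, "ry": 0, "rz": 0, "x": 0, "y": -32, "z": 38, "hand": 10}
    - {"rx": 0, "ry": 0, "rz": 0, "x": 0, "y": -32, "z": 39, "hand": 10}

```text
time_s: 14.82
eef_pos: [545.9, -238.2, 123.2]
ee_rot: [0.566, 0.425, 0.565, -0.425]
force: [1.0, -0.9, -2.5]
grip_width: 0.225
```

>>> jog_arm:
  increments:
    - {"rx": 0.1, "ry": 0, "rz": 0, "x": 0, "y": 0, "z": 0, "hand": 10}
    - {"rx": 0, "ry": 0, "rz": 0, "x": 25, "y": 0, "z": 0, "hand": 10}
    - {"rx": 0, "ry": 0, "rz": 0, "x": 25, "y": 0, "z": 0, "hand": 10}
    - {"rx": 0, "ry": 0, "rz": 0, "x": 20, "y": 0, "z": 0, "hand": 10}
    - {"rx": 0, "ry": 0, "rz": 0, "x": 0, "y": 0, "z": 0, "hand": 10}

```text
time_s: 15.45
eef_pos: [546.0, -236.4, 51.6]
ee_rot: [0.543, 0.453, 0.544, -0.453]
force: [-1.0, 0.1, -2.3]
grip_width: 0.225
```

```bash
python3 -c "
from m import *
st(); print(sense()['eef_pos'])
cv2.imwrite('pics/top14.png',capture('top')[:,:,::-1])
crop('pics/top14.png','pics/t14a.png',165,150,265,250,6)
cv2.imwrite('pics/s14.png',capture('scene')[:,:,::-1])
"
```

```text
t 15.45 TCP feeder [-324.46  121.86] tip x -201.1617810195895 z 51.568845274479266 under 19.868845274479266 yaw 1.7517646419888133 down [-0.  0. -1.] F feeder [0.41 0.95] -2.344584784573742 T [-0.04  0.02  0.  ]
[ 546.05 -236.39   51.57]
```

View pics/t14a.png

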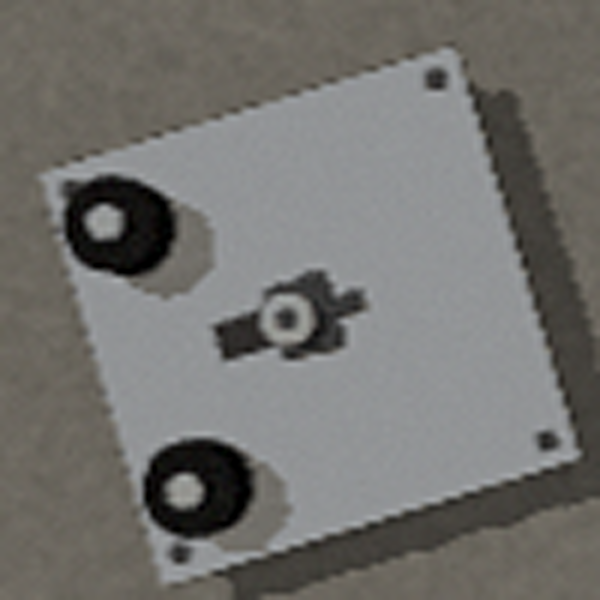

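View pics/s14.png

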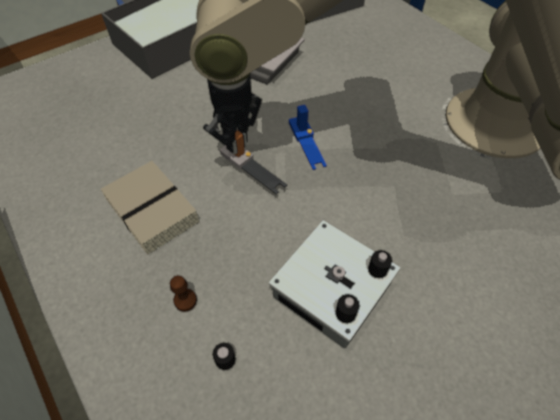

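Run:
```python
from m import *
th=1.8505;R=np.array([[np.cos(th),-np.sin(th)],[np.sin(th),np.cos(th)]])
pin=P("top",165,150,6,[(287,318)],78)[0]
c=P("top",165,150,6,[(322,270),(344,348),(366,299)],66);print(pin,(c-pin)@R)
# model projection
pin=np.array([574.3,109])
for a,b in [(-16,-14),(-16,14),(-26,0)]:
    w=pin+R@np.array([a,b]);u=proj("top",[*w,66]);print((u-[165,150]+.5)*6-.5)
```

```text
[574.21 108.97] [[-15.23 -13.58]
 [-14.77  15.34]
 [-27.28   0.91]]
[323.64 268.  ]
[346.13 343.15]
[361.72 297.37]
```

>>> jog_arm:
  increments:
    - {"rx": 0, "ry": 0, "rz": 0, "x": 11, "y": 0, "z": 0, "hand": 10}
    - {"rx": 0, "ry": 0, "rz": 0, "x": 5, "y": 0, "z": 0, "hand": 10}
    - {"rx": 0, "ry": 0, "rz": 0, "x": 2, "y": 0, "z": 0, "hand": 10}
    - {"rx": 0, "ry": 0, "rz": 0, "x": 0.5, "y": 0, "z": 0, "hand": 10}
    - {"rx": 0, "ry": 0, "rz": 0, "x": 0, "y": 0, "z": 0, "hand": 10}

```text
time_s: 16.18
eef_pos: [546.4, -236.4, 33.5]
ee_rot: [0.543, 0.453, 0.543, -0.453]
force: [-0.0, 1.0, -2.4]
grip_width: 0.22
```

```bash
python3 -c "
from m import *
st()"
```

```text
t 16.175 TCP feeder [-324.58  121.49] tip x -201.28076067683412 z 33.45076717058079 under 1.7507671705807901 yaw 1.7518129616815659 down [ 0. -0. -1.] F feeder [ 1.02 -0.25] -2.3950397013707705 T [-0.03  0.01  0.01]
```

>>> jog_arm:
  increments:
    - {"rx": 0, "ry": 0, "rz": 0, "x": 1, "y": 0, "z": 0, "hand": 10}
    - {"rx": 0, "ry": 0, "rz": 0, "x": 0.7, "y": 0, "z": 0, "hand": 10}
    - {"rx": 0, "ry": 0, "rz": 0, "x": 0.3, "y": 0, "z": 0, "hand": 10}
    - {"rx": 0, "ry": 0, "rz": 0, "x": 0, "y": 0, "z": 0, "hand": 10}

```text
time_s: 16.68
eef_pos: [546.4, -236.4, 31.7]
ee_rot: [0.543, 0.453, 0.543, -0.453]
force: [-2.0, 0.9, 3.4]
grip_width: 0.226
```

```bash
python3 -c "
from m import *
st()"
```

```text
t 16.675 TCP feeder [-324.58  121.53] tip x -201.28422426526595 z 31.685461873976944 under -0.014538126023055042 yaw 1.751830505540719 down [ 0. -0. -1.] F feeder [1.44 1.66] 3.3709689857855007 T [0.19 0.32 0.02]
```

>>> jog_arm:
  increments:
    - {"rx": 0, "ry": 0, "rz": 0, "x": -0.5, "y": 0, "z": 0, "hand": 25}
    - {"rx": 0, "ry": 0, "rz": 0, "x": 0, "y": 0, "z": 0, "hand": 40}
    - {"rx": 0, "ry": 0, "rz": 0, "x": 0, "y": 0, "z": 0, "hand": 80}
    - {"rx": 0, "ry": 0, "rz": 0, "x": 0, "y": 0, "z": 0, "hand": 80}
    - {"rx": 0, "ry": 0, "rz": 0, "x": 0, "y": 0, "z": 0, "hand": 80}

```text
time_s: 17.3
eef_pos: [546.4, -236.3, 31.8]
ee_rot: [0.543, 0.453, 0.543, -0.453]
force: [0.3, -0.5, 0.2]
grip_width: 0.934
```

>>> jog_arm:
  increments:
    - {"rx": 0, "ry": 0, "rz": 0, "x": -30, "y": 0, "z": 0, "hand": 80}
    - {"rx": 0, "ry": 0, "rz": 0, "x": -50, "y": 0, "z": 0, "hand": 80}
    - {"rx": 0, "ry": 0, "rz": 0, "x": -50, "y": 0, "z": 0, "hand": 80}
    - {"rx": 0, "ry": 0, "rz": 0, "x": -20, "y": 0, "z": 0, "hand": 80}
    - {"rx": 0, "ry": 0, "rz": 0, "x": 0, "y": 0, "z": 0, "hand": 80}

```text
time_s: 17.92
eef_pos: [546.8, -236.6, 183.1]
ee_rot: [0.544, 0.453, 0.542, -0.453]
force: [0.5, -0.3, -0.3]
grip_width: 0.935
```

```bash
python3 -c "
from m import *
st(); print(sense()['eef_pos'])
cv2.imwrite('pics/w15.png',capture('wrist')[:,:,::-1])
cv2.imwrite('pics/s15.png',capture('scene')[:,:,::-1])
"
```

```text
t 17.925 TCP feeder [-324.88  121.2 ] tip x -201.58097832685195 z 183.05401009539955 under 151.35401009539956 yaw 1.7518637856716457 down [ 0. -0. -1.] F feeder [-0.43 -0.42] -0.3351170882470514 T [0.04 0.   0.01]
[ 546.8  -236.62  183.05]
```

View pics/w15.png

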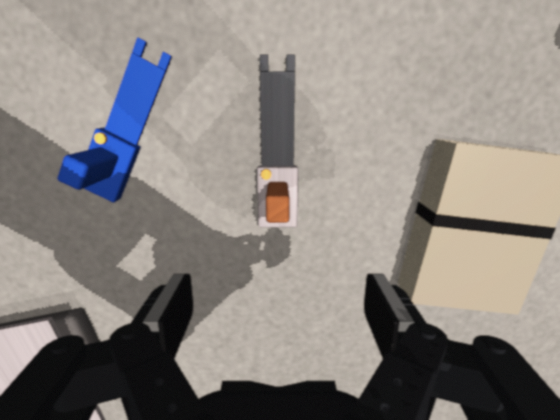

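View pics/s15.png

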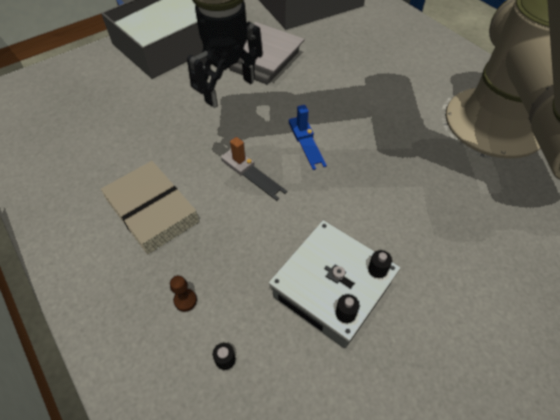

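>>> jog_arm:
  increments:
    - {"rx": 0, "ry": 0, "rz": 0, "x": 0, "y": 19.7, "z": -48.7, "hand": 80}
    - {"rx": 0, "ry": 0, "rz": 0, "x": 0, "y": 19.7, "z": -48.7, "hand": 80}
    - {"rx": 0, "ry": 0, "rz": 0, "x": 0, "y": 19.7, "z": -48.7, "hand": 80}
    - {"rx": 0, "ry": 0, "rz": 0, "x": 0, "y": 19.7, "z": -48.7, "hand": 80}
    - {"rx": 0, "ry": 0, "rz": 0, "x": 0, "y": 19.7, "z": -48.7, "hand": 80}

```text
time_s: 18.65
eef_pos: [599.0, 22.6, 180.1]
ee_rot: [0.542, 0.452, 0.544, -0.453]
force: [0.9, -0.7, 0.1]
grip_width: 0.942
```

>>> jog_arm:
  increments:
    - {"rx": -0.1, "ry": 0, "rz": 0, "x": 25, "y": 0, "z": 0, "hand": 80}
    - {"rx": 0, "ry": 0, "rz": 0, "x": 25, "y": 0, "z": 0, "hand": 80}
    - {"rx": 0, "ry": 0, "rz": 0, "x": 10, "y": 0, "z": 0, "hand": 80}
    - {"rx": 0, "ry": 0, "rz": 0, "x": 0, "y": 0, "z": 0, "hand": 80}
    - {"rx": 0, "ry": 0, "rz": 0, "x": 0, "y": 0, "z": 0, "hand": 80}

```text
time_s: 19.27
eef_pos: [599.8, 20.7, 122.5]
ee_rot: [0.565, 0.425, 0.565, -0.425]
force: [0.0, 0.7, -1.0]
grip_width: 0.936
```

```bash
python3 -c "
from m import *
st(); print(sense()['eef_pos'])
cv2.imwrite('pics/w16.png',capture('wrist')[:,:,::-1])
"
```

```text
t 19.275 TCP feeder [-92.19  -0.77] tip x 31.106252484615666 z 122.54351398068323 under 90.84351398068323 yaw 1.851480382712911 down [ 0. -0. -1.] F feeder [ 0.62 -0.2 ] -0.9589375059085279 T [ 0.01  0.04 -0.03]
[599.79  20.7  122.54]
```

View pics/w16.png

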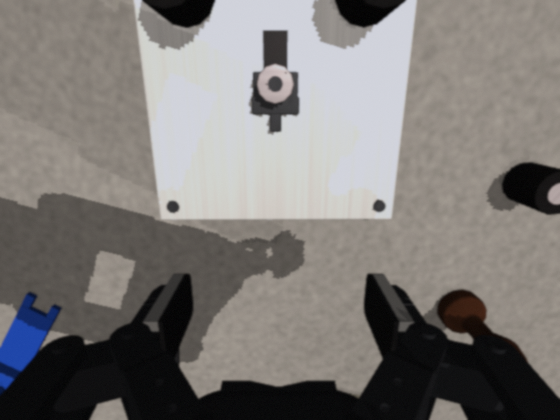

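Run:
```python
from m import *
crop('pics/w16.png','pics/w16a.png',240,55,310,140,7)
th=1.8505;R=np.array([[np.cos(th),-np.sin(th)],[np.sin(th),np.cos(th)]])
im=cv2.imread('pics/w16a.png')
cv2.imwrite('pics/w16b.png',im)
```

```text
(no output)
```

View pics/w16a.png

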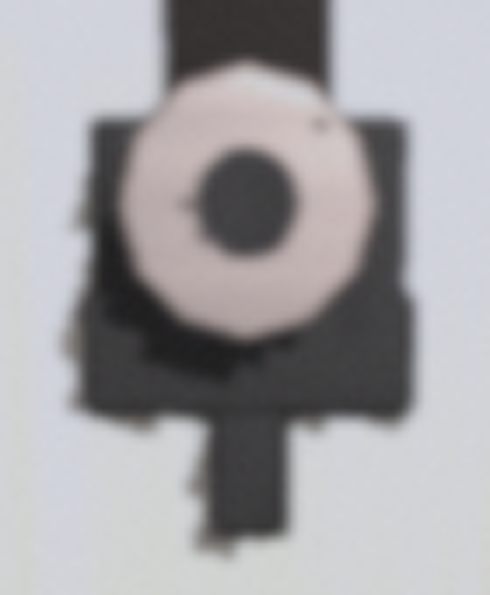

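Run:
```python
from m import *
th=1.8505;R=np.array([[np.cos(th),-np.sin(th)],[np.sin(th),np.cos(th)]])
pin=P("wrist",240,55,7,[(248,200)],78)[0]
c=P("wrist",240,55,7,[(85,410),(412,412),(250,535),(93,120),(408,120)],66);print(pin,(c-pin)@R)
```

```text
[572.94 109.23] [[-15.66  13.78]
 [-15.8  -13.61]
 [-25.82  -0.02]
 [  6.69  12.57]
 [  6.7  -12.82]]
```

The close-up confirms it: the clip's back edge is at −15.7, its tab end at −25.8 and its jaw tips at +6.7 mm from the pin axis. Fully home would read −16, −26 and +7. I'm handing in.

```bash
python3 -c "
from rig import *
print(finish_job(), sense()['time_s'])"
```

```text
the job is handed in; nothing more can be done
the job is handed in; nothing more can be done
```

The clip is snapped fully home on the pin, and the fork tool stands upright on the bench with nothing holding it, back at its original spot. The job was handed in at about 19 s of the 61 s allowed; no verdict was reported.

- **Pick-up and push:** I gripped the fork by its upright grip and set the prongs either side of the clip's tab. The push went along the deck with a small sideways correction, because the force reading showed the clip had drifted slightly to one side.
- **Push force:** The highest reading was 8.2 N. After 7.0 N it dropped to 3.5 N as the clip snapped in, then climbed again. I read the force only at the end of each short move, so a brief peak between readings could have been higher. The 9–12 N expected while the jaws spread was never read.
- **Clip position:** In a close wrist-camera view, the back edge, tab end and jaw tips came within about 0.3 mm of where they should be when home. An earlier, coarser check from the top camera scattered by up to about 1.4 mm.
- **Fork and bystanders:** The last pictures showed the fork upright and well clear of the feeder. The letters, stamp and spare roller looked unmoved, but I did not measure them.
- **Disagreements:** The first wrist-camera position of the fork was about 5 mm off from the top camera's. The position when gripped matched the top camera, so I relied on that.

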